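# Load the tile tote onto the sloping picking stand

## Task

First set the tile bundle with the yellow band down gently in the blue tote while the tote is still on the desk. Then slide the tote, without lifting it, up the ramp of the picking stand, gently and by feel, just until its rear edge drops behind the yellow lip and it stays there by itself, with the bundle still inside; do not ram it against the end stop. Leave the other things on the desk alone.

Things in the scene. Friction and masses are not known exactly. Their poses are not given: they have to be found in the camera images.
- deck: Fixed ramp of the picking stand: deck 126 mm wide, rising at 14 degrees. Origin: middle of its foot edge, at desk height; x points up the slope (roughly to the robot's left), y across, z square to the deck. Side rails stand 14 mm above the deck, x = 0 to 310 mm, 126 mm apart inside. At x = 114 to 134 mm (set anew each time, not measured) the yellow lip ends in a step 8 mm down into a white tray.
- mouth (a point): Middle of the ramp's entrance, 45 mm before the foot: two grey guides, 30 mm high and 50 mm long, flare out from the foot's sides to about 175 mm apart and help to guide the tote in, but it binds if it enters aside or askew: square and centre it first. While fingers touch the tote its pose may not be given. Axes as the ramp's.
- rest (a point): Where the middle of the tote's underside will lie, 194 mm up the ramp and 8 mm under the deck plane, give or take 10 mm along the slope as the tray is set. The tray floor is parallel to the deck. Friction of fingers on the tote's rear wall can keep its rear edge hanging: then move them down a little while pressing lightly.
- stop (a point): End stop: a black rubber buffer 90 mm wide, deck z = 0 to 26 mm, on weak springs (1 to 2.6 N); this point is the nominal face, give or take 10 mm as the tray is set. The tote's front meets it 6 mm before its rear edge clears the step; it goes solid 4 mm after, felt as a sudden stiff rise of force. Over 30 N between tote and stand is ramming.
- tote: Blue open tote 140 (x) x 110 (y) x 60 mm high, walls 5 mm, inside 130 x 100 mm, inner floor 9 mm up; 0.4 to 0.6 kg. Origin: centre of its underside. It starts on the desk before the ramp, +x end towards it, up to 9 degrees askew and 15 mm aside of the centre line. Push it low on its rear (-x) wall, 20 to 30 mm up, with fingers spread to keep it square; pushed at the rim it tips.
- bundle: The tile bundle with the yellow band: a solid block of stacked tiles 60 long (its x axis) x 44 wide (y) x 30 mm high (z), 0.16 kg, lying flat on the desk beyond the ramp. Origin: its centre, 15 mm above its underside.
- spare: A like bundle with a green band, 60 x 44 x 30 mm, to be left where it is. Origin: its centre.
- mallet: Hammer lying on the desk, to be left alone. Origin: under its middle.
- pliers: Red-handled pliers, about 135 mm long, lying on the desk, to be left alone.
- tub: White open tub 140 x 180 x 80 mm on the desk, to be left alone. Origin: centre of its underside.
- cup: Grey cup, 76 mm across, 100 mm high, on the desk, to be left alone. Origin: centre of its underside.

How it is judged:
By the outcome, as a careful person would: the job done as asked, in the order asked, and still so for the second after the job is handed in, with the robot touching nothing.
It also fails if it takes over 72 s, if anything falls off the work surface, if the arm or the gripper's body presses on something with over 40 N, if the wrist force passes 120 N, or if a joint passes its speed limit or range.

## Robot

A 6-joint arm with a two-finger parallel gripper is mounted at the origin on the work surface. World frame = base frame: x ahead of the robot, y to its left, z up, the work surface at z = 0. Lengths are in m, angles in rad, forces in N, time in s.
With the tool pointing down it reaches from about 0.3 to 0.775 m from the base axis. Payload 14.6 kg.
Tool frame: the origin (TCP) lies between the finger pads; the fingertips stand 8 mm ahead of it and the grasp point (between the pads) lies 11 mm behind it (ctrl.tip_reach is the distance from the TCP to the fingertips, in m); y points along the fingers, z is the direction in which the jaws open and shut, and the axes are right-handed (so a half turn about y gives the same grasp; the last joint's range is limited). The gripper opens to 94 mm and grips with 3 to 60 N. Pads are 16 mm wide; open, the fingers measure 119 mm over their backs; the gripper's body (75 mm by 177 mm) begins 78 mm behind the grasp point.
Start: joints at [1.045, 0.3, 1.521, -0, 1.321, -0.067], TCP at [0.244, 0.493, 0.213] pointing down, gripper open.
Joint ranges: [-3.03, 3.03], [-0.79, 2.21], [0.23, 2.52], [-1.04, 4.18], [0, 3.07], [-2.55, 2.55]. Speed limits (rad/s): [2.22, 2.22, 2.57, 3.14, 3.14, 3.14].

## Interface

Orientations are given as [roll, pitch, yaw] about the fixed x, y, z axes, in that order (R = Rz(yaw) Ry(pitch) Rx(roll)).
In Python, from station import ctrl gives the robot as it stands.
- The arm moves only by the tool play_rows, never from a script. Its arguments are lists of equal length, an entry for each row: "twist": the turn, a rotation vector about the world's x, y, z as a fraction of full scale, a list of three; "travel": the shift along the world's x, y, z as a fraction of full scale, a list of three; "grip": the gripper's target within -1 to 1 (shut at 1, half-way at 0, fully open at -1). A call has 1 to 12 rows; each row shifts and turns the commanded pose from where the row before left it; what a row does not reach is not made up. Full scale, the value 1, is 5 cm for a shift and 90 degrees for a turn. A row lasts 1/10 s, in which the tool goes at most 50 mm and 8.59 degrees, less where a joint would pass 70% of its speed; a pose out of reach is approached as far as the arm can. A call with a number of a shift or a turn outside -1 to 1 is refused whole. A call with a gripper value outside its range is refused whole. The fingers move at their own pace and stop on an object; "force" is the grip in N (left out, the last holds). Time passes only in rows, so rows that do not move let the fingers close. It gives the time, the measured TCP pose, the force and the opening at its end, in the units of the state.
- ctrl.get_obs(): the state, without advancing time (a new reading comes with each control period).
- ctrl.camera(name): name is "scene" or "top" or "wrist"; returns a dict with "img" (400x640x3 uint8, red, green, blue), "vfov" (degrees; the focal length in pixels is half the picture's height over the tangent of half this angle, whatever the lens; pixels are square), "cx", "cy" (the principal point, pixels), "rvec" (rotation vector, rad) and "tvec" (3), from world to camera coordinates, as OpenCV has them. Camera axes: x right, y down, z forward; pixel columns grow to the right and rows downward; lengths in m; the calibration is good to about 2 mm. The wrist camera is an equidistant fisheye: a pixel r from the principal point sees the ray r / f radians off the axis. A picture is of the moment at which its call begins. There is no depth.
- ctrl.hand_in(): hands the job in, once; it reports no verdict.
Trained networks look in a picture, given as the dict that the camera call returned (one of the last four; its "shot" number tells which), for a name from the list of things; names that differ only in an ending like _2 or _b are one class to them, and where a whole thing is asked for, a point or a joint stands for the part that bears it (a point fixed in the world has none). Each returns a list of dicts, best first, with "confidence" (0 to 1); they miss things now and then, are a little off and sometimes report something else, mostly with a low value. They report only what shows in the picture. A call takes as long as a camera call.
- ctrl.boxes_of(name, picture): "point" ([column, row] in pixels, amid what is visible of it).
- ctrl.trace(name, picture): "pixels" (400x640 bool, what is visible of it) and "point" ([column, row] in pixels, amid what is visible of it).
The state is a dict: "time_s": time; "qpos": joint angles; "joint_vel": joint speeds; "tau": joint torques, N m; "ee_pos": TCP position; "eef_rot": TCP orientation; "force": force on the tool from outside, world axes, zero at the start; "moment": the same for the moment, N m; "grip_width": finger opening in m.
Only numpy, scipy, OpenCV 4.12 (cv2) and the standard library are available. Lean on these libraries where they do the work, as an engineer would, in place of code of your own. Each camera call takes 0.05 s, during which the arm holds its last target.

## Working session

There is one attempt and no reset: what is moved stays moved. The work goes in short steps, Python scripts to look and compute and a tool call to move; the robot and the scene stay as the last step left them, time stands still between calls to the robot, and variables do not carry over. Pictures are saved under pics/ and viewed, and the job is handed in when it is done.

Besides the shell and the picture viewer there is one more tool, called as name(argument=value, ...) on one line, values as JSON. play_rows: Moves the arm, as the interface text tells. Its arguments: {"type":"object","properties":{"twist":{"type":"array"},"travel":{"type":"array"},"grip":{"type":"array"},"force":{"type":"number"}},"required":["twist","travel","grip"]}

```bash
ls; mkdir -p pics; cat > h.py <<'E'
import numpy as np, cv2
from station import ctrl
def ray(c,px):
    f=200/np.tan(np.radians(c["vfov"])/2) 
    d=np.array([(px[0]-c["cx"])/f,(px[1]-c["cy"])/f,1.0])
    R=cv2.Rodrigues(np.array(c["rvec"],float))[0]; t=np.array(c["tvec"],float)
    return -R.T@t, R.T@d
def at(c,px,z):
    o,d=ray(c,px); return o+d*(z-o[2])/d[2]
def proj(c,P):
    f=200/np.tan(np.radians(c["vfov"])/2)
    K=np.array([[f,0,c["cx"]],[0,f,c["cy"]],[0,0,1.]])
    return cv2.projectPoints(np.array(P,float).reshape(-1,3),np.array(c["rvec"],float),np.array(c["tvec"],float),K,None)[0].reshape(-1,2)
def save(c,n): cv2.imwrite("pics/"+n,c["img"][:,:,::-1])
E
python3 - <<'E'
from h import *
for n in ["top","scene"]:
    c=ctrl.camera(n); save(c,n+"0.png")
    o,d=ray(c,(c["cx"],c["cy"])); print(n,c["vfov"],c["cx"],c["cy"],o.round(3),d.round(3))
    for t in ["deck","tote","bundle","spare","mallet","tub","cup","pliers","stop"]:
        r=ctrl.trace(t,c)
        for q in r[:2]: print(t,round(q["confidence"],2),np.round(q["point"]),at(c,q["point"],0.02).round(3),q["pixels"].sum())
print(ctrl.get_obs())
E
```

```text
pics
top 54.069586583118095 318.6428439113083 197.5562017687813 [ 0.34  -0.044  1.364] [ 0.168 -0.013 -0.986]
deck 0.84 [236. 232.] [0.441 0.218 0.02 ] 3978
tote 0.91 [331. 234.] [ 0.443 -0.106  0.02 ] 1435
bundle 0.74 [336. 169.] [ 0.672 -0.121  0.02 ] 246
spare 0.63 [269. 169.] [0.664 0.116 0.02 ] 239
mallet 0.69 [399. 175.] [ 0.658 -0.341  0.02 ] 665
tub 0.94 [160. 177.] [0.624 0.492 0.02 ] 2714
cup 0.63 [482. 228.] [ 0.481 -0.63   0.02 ] 578
cup 0.28 [240. 233.] [0.438 0.202 0.02 ] 4048
pliers 0.72 [333. 168.] [ 0.676 -0.109  0.02 ] 229
pliers 0.62 [437. 240.] [ 0.433 -0.472  0.02 ] 247
stop 0.67 [239. 230.] [0.449 0.208 0.02 ] 3868
scene 56.29001012213839 313.74411167165283 198.96000424599717 [1.274 0.342 0.924] [-0.609 -0.345 -0.715]
deck 0.83 [404. 216.] [0.428 0.2   0.02 ] 3481
tote 0.89 [324. 182.] [ 0.413 -0.103  0.02 ] 1516
bundle 0.83 [286. 232.] [ 0.672 -0.099  0.02 ] 355
spare 0.43 [406. 215.] [0.418 0.204 0.02 ] 3669
mallet 0.6 [226. 204.] [ 0.667 -0.338  0.02 ] 700
tub 0.64 [486. 298.] [0.601 0.491 0.02 ] 4952
cup 0.73 [200. 142.] [ 0.45  -0.642  0.02 ] 560
pliers 0.64 [226. 206.] [ 0.674 -0.335  0.02 ] 598
pliers 0.6 [236. 152.] [ 0.43  -0.482  0.02 ] 150
stop 0.76 [406. 216.] [0.426 0.206 0.02 ] 3593
{'time_s': 1.0, 'qpos': array([ 1.04538177e+00,  2.99920536e-01,  1.52098352e+00, -1.09647399e-05,
        1.32067594e+00, -6.66048323e-02]), 'joint_vel': array([ 3.94220857e-05,  2.70200979e-04, -3.98285347e-04,  8.46839682e-04,
       -2.66080204e-04, -1.62550028e-03]), 'tau': array([-2.81774897e-03, -5.31653488e+01, -3.52905250e+01,  7.07337772e-02,
        2.13227305e-02, -4.53810583e-05]), 'ee_pos': array([0.24359372, 0.49311806, 0.21344129]), 'eef_rot': array([-1.57078441e+00, -1.14418395e-05, -4.58807008e-01]), 'force': array([-0.84021107, -0.27271419,  0.8356517 ]), 'moment': array([ 0.0133624 ,  0.03385728, -0.00329509]), 'grip_width': 0.09391959981762221}
```

View pics/top0.png

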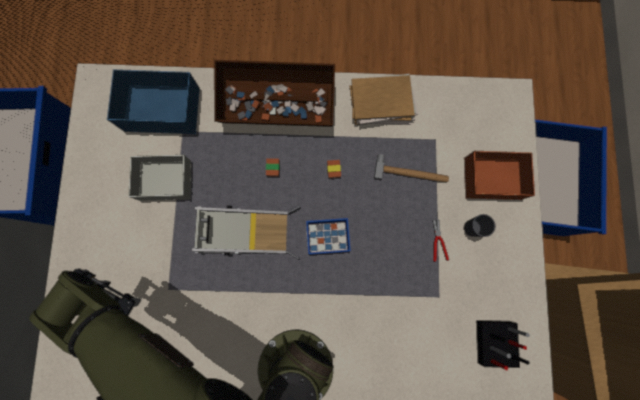

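View pics/scene0.png

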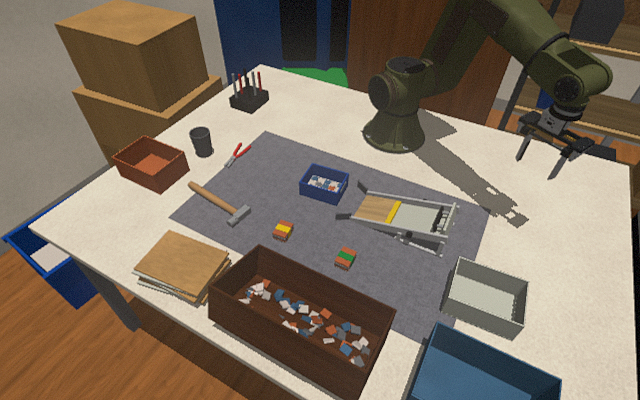

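```bash
python3 - <<'E'
import cv2
a=cv2.imread("pics/top0.png")[140:290,170:370]; cv2.imwrite("pics/top0c.png",cv2.resize(a,None,fx=4,fy=4,interpolation=cv2.INTER_CUBIC))
a=cv2.imread("pics/scene0.png")[130:280,270:470]; cv2.imwrite("pics/scene0c.png",cv2.resize(a,None,fx=4,fy=4,interpolation=cv2.INTER_CUBIC))
E
```

```text
(no output)
```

View pics/top0c.png

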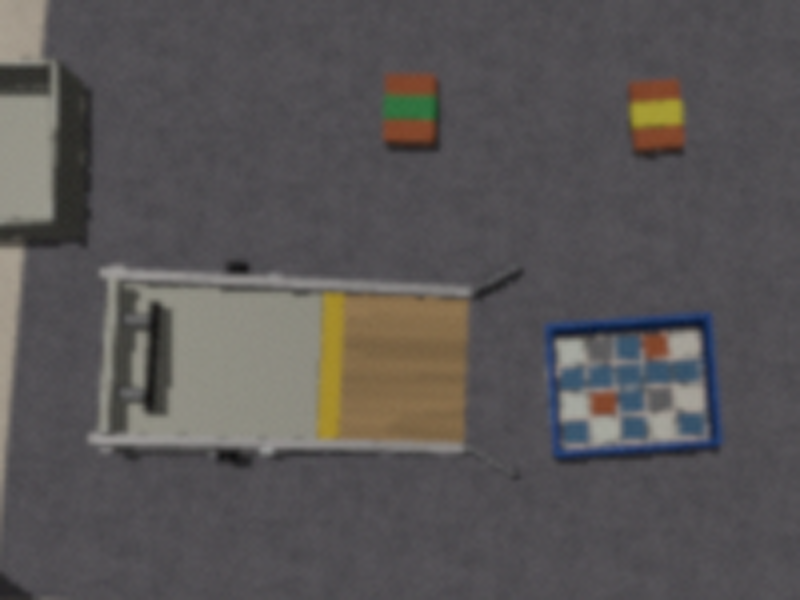

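View pics/scene0c.png

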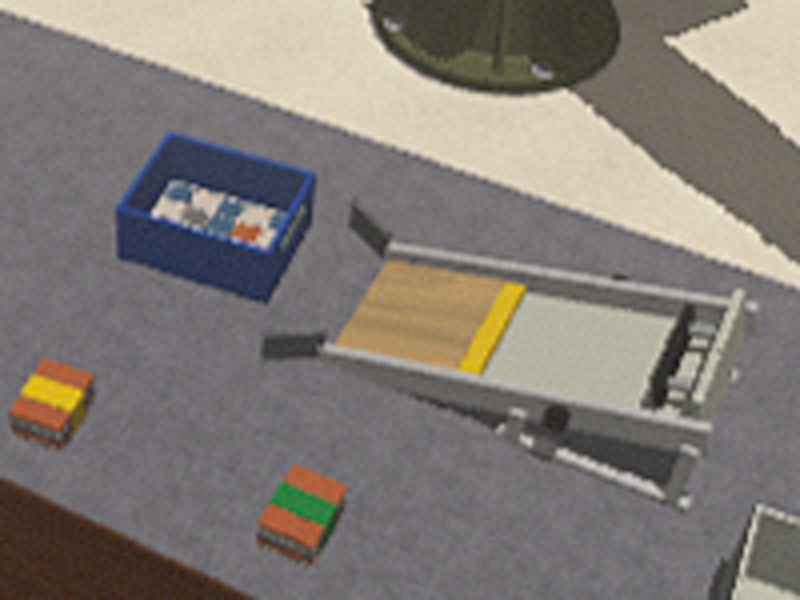

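The top view has the tote at about (328,237) and the ramp to its left, with its foot at column ~286. The yellow-banded bundle is at (334,170) and the green spare at (272,168). I'll fit poses from these corners.

```bash
cat > fit.py <<'E'
from h import *
from scipy.optimize import least_squares
def fit(obs,x0):
    # obs: list of (cam, model pts Nx3, px Nx2, tilt)
    def res(p):
        r=[]
        for c,M,px,tilt in obs:
            M=np.array(M,float); a=np.radians(tilt)
            # x up slope
            X=np.c_[M[:,0]*np.cos(a)-M[:,2]*np.sin(a),M[:,1],M[:,0]*np.sin(a)+M[:,2]*np.cos(a)]
            cs,sn=np.cos(p[2]),np.sin(p[2])
            W=np.c_[p[0]+cs*X[:,0]-sn*X[:,1],p[1]+sn*X[:,0]+cs*X[:,1],X[:,2]]
            r.append((proj(c,W)-px).ravel())
        return np.concatenate(r)
    s=least_squares(res,x0,loss="soft_l1")
    return s.x,res(s.x)
E
python3 - <<'E'
from fit import *
T=ctrl.camera("top"); S=ctrl.camera("scene")
t=lambda L:np.array(L,float)/4+[170,140]-.375
s=lambda L:np.array(L,float)/4+[270,130]-.375
# tote (+x toward +y world)  model corners outer rim; img: left=+y world => +x tote; up = +x world => -y tote
R=[[.07,-.055,.06],[-.07,-.055,.06],[-.07,.055,.06],[.07,.055,.06]]
tt=t([[547,325],[711,314],[720,447],[556,459]])
ss=s([[268,258],[118,208],[171,134],[316,174]])
for o in ([(T,R,tt,0)],[(S,R,ss,0)],[(T,R,tt,0),(S,R,ss,0)]):
    x,r=fit(o,[.43,-.1,1.57]); print("tote",x.round(4),np.degrees(x[2]).round(2),r.round(2))
B=[[.03,.022,.03],[.03,-.022,.03],[-.03,-.022,.03],[-.03,.022,.03]]
bt=t([[630,81],[681,79],[685,150],[635,154]]); bs=s([[18,408],[46,360],[94,378],[64,432]])
# scene: camera from +x,+y. near = +x
Bs=[[.03,-.022,.03],[-.03,-.022,.03],[-.03,.022,.03],[.03,.022,.03]]
for o in ([(T,B,bt,0)],[(S,Bs,bs,0)],[(T,B,bt,0),(S,Bs,bs,0)]):
    x,r=fit(o,[.67,-.11,0]); print("bundle",x.round(4),np.degrees(x[2]).round(2),r.round(2))
D=[[0,-.063,0],[0,.063,0],[.31,-.066,.014],[.31,.066,.014]]
dt=t([[469,295],[463,440],[110,272],[97,439]])
for o in ([(T,D,dt,14)],[(T,D[:2],dt[:2],14)]):
    x,r=fit(o,[.44,.03,1.57]); print("deck",x.round(4),np.degrees(x[2]).round(2),r.round(2))
    for v in (.114,.134):
      a=np.radians(14);print((proj(T,[[x[0]+np.cos(x[2])*v*np.cos(a),x[1]+np.sin(x[2])*v*np.cos(a),v*np.sin(a)]])-[170,140])*4)
E
```

```text
tote [ 0.4338 -0.0956  1.667 ] 95.51 [-0.42  0.14  0.3   0.12  0.74 -0.09 -0.56 -0.18]
tote [ 0.4314 -0.0943  1.6545] 94.8 [ 0.3  -0.22 -0.51  0.15 -0.13 -0.45  0.3   0.42]
tote [ 0.433  -0.0947  1.6616] 95.2 [-0.6   0.26  0.14  0.46  0.4   0.28 -0.92 -0.04  0.13 -0.03 -0.82  0.51
 -0.61 -0.19 -0.07  0.53]
bundle [ 0.6722 -0.1123  0.0854] 4.9 [ 0.14  0.74 -0.12  0.6   0.03 -0.5  -0.05 -0.84]
bundle [ 0.6695 -0.1087  0.1167] 6.69 [-1.42  1.41  0.23 -0.15  0.8  -0.58 -0.01 -0.24]
bundle [ 0.6705 -0.1107  0.0956] 5.48 [-0.4   1.25 -0.67  0.99 -0.35 -0.12 -0.42 -0.33 -2.27  1.22 -0.25 -0.21
  0.19 -0.44 -1.02 -0.21]
deck [0.4503 0.0426 1.5897] 91.08 [ 1.23  0.04  1.93  0.06 -1.67  0.43 -0.95 -0.63]
[[338.67151357 361.63926267]]
[[314.89362079 360.92054014]]
deck [0.4503 0.0481 1.5709] 90.01 [ 0. -0. -0.  0.]
[[332.34064132 359.00155419]]
[[308.56451606 357.8441054 ]]
```

play_rows(twist=[[0,0,0.035],[0,0,0.035],[0,0,0.035],[0,0,0.035],[0,0,0.035],[0,0,0.035],[0,0,0.035],[0,0,0.035],[0,0,0.035],[0,0,0.034],[0,0,0],[0,0,0]], travel=[[0.53,-0.75,0],[0.53,-0.75,0],[0.53,-0.75,0],[0.53,-0.75,0],[0.53,-0.75,0],[0.53,-0.75,0],[0.53,-0.75,0],[0.53,-0.75,0],[0.53,-0.75,0],[0.53,-0.75,0],[0.53,-0.75,0],[0.53,-0.75,0]], grip=[-1,-1,-1,-1,-1,-1,-1,-1,-1,-1,-1,-1])

```text
time_s: 2.3
ee_pos: [0.5624, 0.0413, 0.2136]
eef_rot: [-1.571, -0.0, 0.089]
force: [0.8, 0.9, -0.7]
grip_width: 0.0939
```

play_rows(twist=[[0,0,0],[0,0,0],[0,0,0],[0,0,0],[0,0,0],[0,0,0],[0,0,0],[0,0,0]], travel=[[0.545,-0.77,0],[0.545,-0.77,0],[0.545,-0.77,0],[0.545,-0.77,0],[0,0,-0.5],[0,0,-0.5],[0,0,-0.5],[0,0,0]], grip=[-1,-1,-1,-1,-1,-1,-1,-1])

```text
time_s: 3.1
ee_pos: [0.6691, -0.1107, 0.1346]
eef_rot: [-1.569, 0.006, 0.089]
force: [0.1, 0.6, 0.0]
grip_width: 0.0944
```

```bash
python3 - <<'E'
from h import *
c=ctrl.camera("wrist"); save(c,"w1.png"); print(c["vfov"],ctrl.get_obs()["ee_pos"],ctrl.get_obs()["time_s"])
c=ctrl.camera("scene"); save(c,"s1.png")
E
```

```text
65.70646984690485 [ 0.67002204 -0.1107856   0.13730445] 3.15
```

View pics/w1.png

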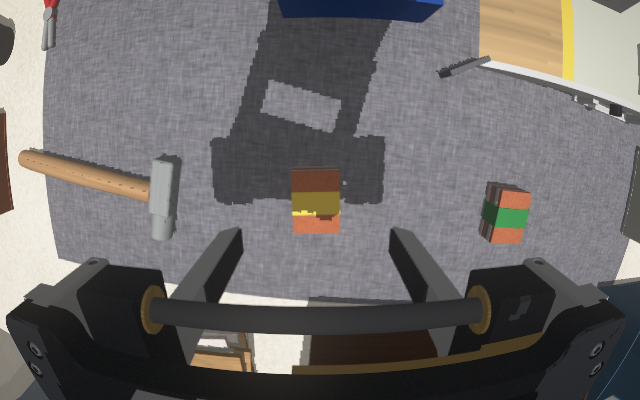

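View pics/s1.png

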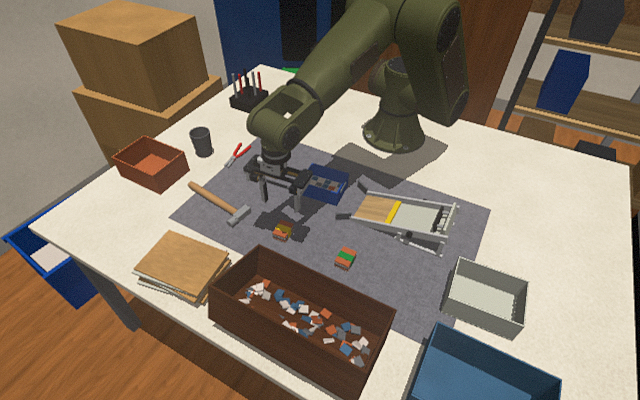

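Wrist view: the bundle is centred between the fingers at about (316,201), and the spare is well clear at (505,212). I'll check its position with the fisheye model.

```bash
cat >> h.py <<'E'
def wray(c,px):
    f=200/np.tan(np.radians(c["vfov"])/2)
    u=np.array([px[0]-c["cx"],px[1]-c["cy"]]); r=np.hypot(*u); th=r/f
    d=np.array([*(u/max(r,1e-9)*np.sin(th)),np.cos(th)])
    R=cv2.Rodrigues(np.array(c["rvec"],float))[0]; t=np.array(c["tvec"],float)
    return -R.T@t, R.T@d
def wat(c,px,z):
    o,d=wray(c,px); return o+d*(z-o[2])/d[2]
E
python3 - <<'E'
from h import *
c=ctrl.camera("wrist"); print(ctrl.get_obs()["ee_pos"])
P=[wat(c,p,.03) for p in [(291,170),(339,169),(340,233),(291,233)]]
print(np.round(P,4), np.mean(P,0).round(4))
r=ctrl.trace("bundle",c)
print([(q["point"],q["confidence"]) for q in r], [ wat(c,q["point"],.03).round(4) for q in r])
E
```

```text
[ 0.67111052 -0.1109249   0.14005401]
[[ 0.6465 -0.1372  0.03  ]
 [ 0.6417 -0.0935  0.03  ]
 [ 0.7041 -0.0856  0.03  ]
 [ 0.7083 -0.1331  0.03  ]] [ 0.6752 -0.1124  0.03  ]
[([315.9, 195.9], 0.79), ([364.1, 7.1], 0.35)] [array([ 0.669 , -0.1123,  0.03  ]), array([ 0.4885, -0.0847,  0.03  ])]
```

play_rows(twist=[[0,0,0],[0,0,0],[0,0,0],[0,0,0],[0,0,0],[0,0,0],[0,0,0]], travel=[[0.05,-0.02,-0.4],[0,0,-0.4],[0,0,-0.4],[0,0,-0.4],[0,0,-0.4],[0,0,-0.3],[0,0,0]], grip=[-1,-1,-1,-1,-1,-1,-1])

```text
time_s: 4.0
ee_pos: [0.6726, -0.1117, 0.0223]
eef_rot: [-1.57, 0.002, 0.089]
force: [-0.3, -1.1, -0.1]
grip_width: 0.0936
```

play_rows(twist=[[0,0,0],[0,0,0],[0,0,0],[0,0,0],[0,0,0],[0,0,0],[0,0,0],[0,0,0]], travel=[[0,0,-0.15],[0,0,0],[0,0,0],[0,0,0],[0,0,0],[0,0,0],[0,0,0],[0,0,0]], grip=[-1,0.6,0.6,0.6,0.6,0.6,0.6,0.6], force=20)

```text
time_s: 4.8
ee_pos: [0.6731, -0.1118, 0.0161]
eef_rot: [-1.571, -0.0, 0.089]
force: [0.2, 0.7, 1.2]
grip_width: 0.044
```

play_rows(twist=[[0,0,0],[0,0,0],[0,0,0],[0,0,0],[0,0,0],[0,0,0],[0,0,0],[0,0,0],[0,0,0],[0,0,0],[0,0,0],[0,0,0]], travel=[[0,0,0.2],[0,0,0.4],[0,0,0.4],[0,0,0.4],[0,0,0.4],[0,0,0.3],[-0.6,0.04,0],[-0.6,0.04,0],[-0.6,0.05,0],[-0.6,0.05,0],[-0.6,0.05,0],[-0.6,0.05,0]], grip=[0.6,0.6,0.6,0.6,0.6,0.6,0.6,0.6,0.6,0.6,0.6,0.6])

```text
time_s: 6.0
ee_pos: [0.4918, -0.0978, 0.1212]
eef_rot: [-1.571, -0.0, 0.089]
force: [-0.8, -0.2, -0.2]
grip_width: 0.044
```

play_rows(twist=[[0,0,0],[0,0,0],[0,0,0],[0,0,0]], travel=[[-0.5,0.05,0],[-0.5,0.05,0],[0,0,0],[0,0,0]], grip=[0.6,0.6,0.6,0.6])

```text
time_s: 6.4
ee_pos: [0.4435, -0.093, 0.1216]
eef_rot: [-1.571, -0.001, 0.089]
force: [0.4, 0.4, -2.1]
grip_width: 0.044
```

```bash
python3 - <<'E'
from h import *
c=ctrl.camera("wrist"); save(c,"w2.png"); print(ctrl.get_obs()["ee_pos"],ctrl.get_obs()["time_s"],ctrl.get_obs()["grip_width"])
c=ctrl.camera("top"); save(c,"t2.png")
a=cv2.imread("pics/t2.png")[140:290,170:370]; cv2.imwrite("pics/t2c.png",cv2.resize(a,None,fx=4,fy=4,interpolation=cv2.INTER_CUBIC))
E
```

```text
[ 0.44380062 -0.09306185  0.12146353] 6.45 0.04377534498684326
```

View pics/w2.png

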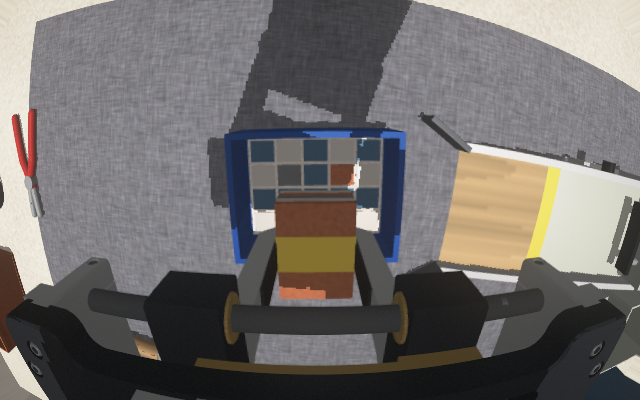

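View pics/t2c.png

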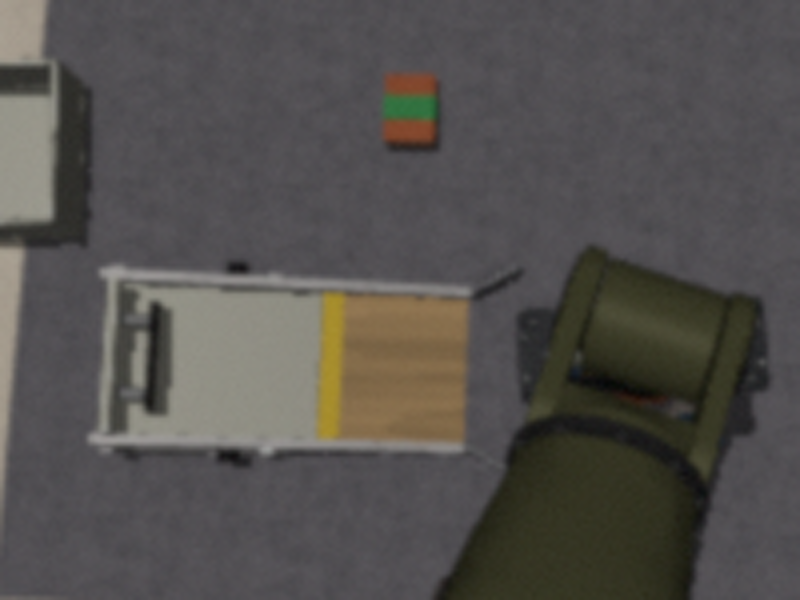

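Wrist view: the tote's outer rim far corners are at (229,133) and (405,132). The wood's foot edge runs from (462,152) to (439,262). The bundle hangs over the tote.

```bash
python3 - <<'E'
from h import *
c=ctrl.camera("wrist")
for p in [(229,133),(405,132),(235,263),(399,263)]: print("rim",p,wat(c,p,.06).round(4))
P=np.array([wat(c,p,.06) for p in [(229,133),(405,132)]])[:,:2]; d=P[1]-P[0]; print(np.hypot(*d),np.degrees(np.arctan2(d[1],d[0])))
u=d/np.hypot(*d); n=np.array([u[1],-u[0]]); print("centre",P.mean(0)+n*.055)
for p in [(462,152),(439,262)]: print("foot",wat(c,p,0).round(4))
for p in [(548,165),(528,258)]: print("lip",wat(c,p,.028).round(4))
E
```

```text
rim (229, 133) [ 0.3857 -0.166   0.06  ]
rim (405, 132) [ 0.3728 -0.0326  0.06  ]
rim (235, 263) [ 0.4947 -0.1593  0.06  ]
rim (399, 263) [ 0.4822 -0.0193  0.06  ]
0.1340531749116666 95.49810416784618
centre [ 0.4339828  -0.09400628]
foot [ 0.3858  0.0497 -0.    ]
foot [0.509  0.0494 0.    ]
lip [0.3816 0.1473 0.028 ]
lip [0.489  0.1532 0.028 ]
```

play_rows(twist=[[0,0,0],[0,0,0],[0,0,0],[0,0,0],[0,0,0],[0,0,0],[0,0,0],[0,0,0]], travel=[[-0.19,-0.02,0],[0,0,0],[0,0,-0.4],[0,0,-0.4],[0,0,-0.4],[0,0,-0.4],[0,0,-0.15],[0,0,0]], grip=[0.6,0.6,0.6,0.6,0.6,0.6,0.6,0.6])

```text
time_s: 7.35
ee_pos: [0.4332, -0.0938, 0.0329]
eef_rot: [-1.57, 0.002, 0.089]
force: [0.7, 0.3, -0.6]
grip_width: 0.0439
```

play_rows(twist=[[0,0,0],[0,0,0],[0,0,0],[0,0,0],[0,0,0]], travel=[[0,0,-0.04],[0,0,-0.04],[0,0,-0.04],[0,0,-0.02],[0,0,0]], grip=[0.6,0.6,0.6,0.6,0.6])

```text
time_s: 7.85
ee_pos: [0.4336, -0.0939, 0.0265]
eef_rot: [-1.571, -0.0, 0.089]
force: [0.1, -0.4, -1.9]
grip_width: 0.0443
```

play_rows(twist=[[0,0,0],[0,0,0]], travel=[[0,0,-0.03],[0,0,0]], grip=[0.6,0.6])

```text
time_s: 8.05
ee_pos: [0.4337, -0.0939, 0.025]
eef_rot: [-1.571, -0.0, 0.089]
force: [-0.4, -0.2, -0.9]
grip_width: 0.0439
```

play_rows(twist=[[0,0,0],[0,0,0]], travel=[[0,0,-0.02],[0,0,0]], grip=[0.6,0.6])

```text
time_s: 8.25
ee_pos: [0.4338, -0.0939, 0.0248]
eef_rot: [-1.571, -0.0, 0.09]
force: [-6.1, 2.7, 16.2]
grip_width: 0.0439
```

play_rows(twist=[[0,0,0],[0,0,0],[0,0,0],[0,0,0],[0,0,0],[0,0,0],[0,0,0],[0,0,0],[0,0,0]], travel=[[0,0,0.01],[0,0,0],[0,0,0],[0,0,0.2],[0,0,0.4],[0,0,0.5],[0,0,0.5],[0,0,0.5],[0,0,0.5]], grip=[0.6,-0.36,-0.36,-0.36,-0.36,-0.36,-0.36,-0.36,-0.36])

```text
time_s: 9.15
ee_pos: [0.4334, -0.0938, 0.1562]
eef_rot: [-1.571, -0.0, 0.089]
force: [0.2, -0.4, -0.9]
grip_width: 0.0638
```

```bash
python3 - <<'E'
from h import *
c=ctrl.camera("wrist"); save(c,"w3.png"); print(ctrl.get_obs()["ee_pos"],ctrl.get_obs()["time_s"],c["rvec"],c["tvec"],c["cx"],c["cy"],c["vfov"])
import pickle; pickle.dump(c,open("w3.pkl","wb"))
E
```

```text
[ 0.43492308 -0.09425582  0.1598954 ] 9.2 [-1.98599934 -2.17241993 -0.29474946] [ 0.13389139 -0.4203962   0.22138576] 315.51098173657874 197.75269328377527 65.70646984690485
```

View pics/w3.png

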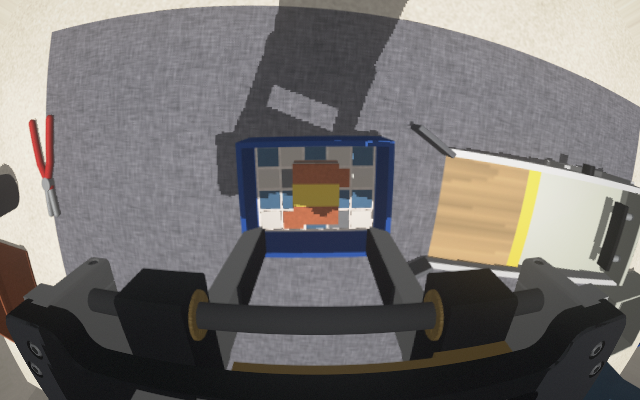

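The bundle lies in the middle of the tote floor at about (317,185). Next I'll rectify both views onto the deck plane to refine the ramp pose.

```bash
cat > rect.py <<'E'
from h import *
import pickle
def wproj(c,P):
    R=cv2.Rodrigues(np.array(c["rvec"],float))[0]; q=np.asarray(P)@R.T+np.array(c["tvec"],float)
    f=200/np.tan(np.radians(c["vfov"])/2); rr=np.hypot(q[...,0],q[...,1]); th=np.arctan2(rr,q[...,2])
    return np.stack([c["cx"]+f*th*q[...,0]/rr,c["cy"]+f*th*q[...,1]/rr],-1)
def d2w(p,x,y,z=0):
    a=np.radians(14); X=x*np.cos(a)-z*np.sin(a); Z=x*np.sin(a)+z*np.cos(a)
    return np.stack([p[0]+np.cos(p[2])*X-np.sin(p[2])*y,p[1]+np.sin(p[2])*X+np.cos(p[2])*y,Z+0*y],-1)
def rect(c,p,wr,x0,x1,y0,y1,s=2000,tilt=True,z=0):
    xs=np.arange(x0,x1,1/s); ys=np.arange(y1,y0,-1/s); X,Y=np.meshgrid(xs,ys)
    if tilt: P=d2w(p,X,Y,z)
    else: P=np.stack([p[0]+np.cos(p[2])*X-np.sin(p[2])*Y,p[1]+np.sin(p[2])*X+np.cos(p[2])*Y,z+0*X],-1)
    m=wproj(c,P) if wr else proj(c,P).reshape(P.shape[:2]+(2,))
    m=m.astype(np.float32)
    return cv2.remap(c["img"],m[...,0],m[...,1],cv2.INTER_CUBIC)
E
python3 - <<'E'
from rect import *
p=[.449,.048,np.radians(90.5)]
w=pickle.load(open("w3.pkl","rb")); t=ctrl.camera("top"); pickle.dump(t,open("t3.pkl","wb"))
for n,c,wr in (("rw",w,1),("rt",t,0)):
    im=rect(c,p,wr,-.06,.32,-.1,.1)
    for k in range(-60,320,20): cv2.line(im,((k+60)*2,0),((k+60)*2,6 if k else 399),(255,0,0),1)
    for y in (-63,63): cv2.line(im,(0,(100-y)*2),(759,(100-y)*2),(255,0,0),1)
    cv2.imwrite(f"pics/{n}.png",im[:,:,::-1])
E
```

```text
(no output)
```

View pics/rw.png

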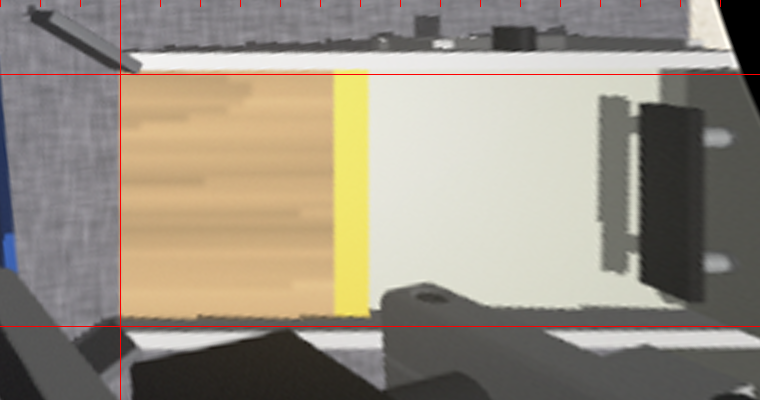

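View pics/rt.png

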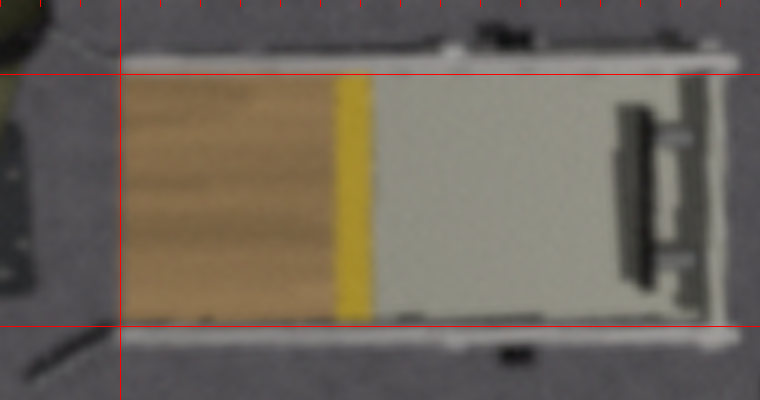

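The rectified views match (.448, .048, 90.5°) for the deck, with the lip's step at x ≈ 125 mm. Same check now for the tote.

```bash
python3 - <<'E'
from rect import *
p=[.434,-.094,np.radians(95.4)]
w=pickle.load(open("w3.pkl","rb"))
im=rect(w,p,1,-.1,.1,-.08,.08,s=4000,tilt=False,z=.06)
cv2.rectangle(im,((100-70)*4,(80-55)*4),((100+70)*4,(80+55)*4),(255,0,0),1)
cv2.imwrite(f"pics/rtote.png",im[:,:,::-1])
E
```

```text
(no output)
```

View pics/rtote.png

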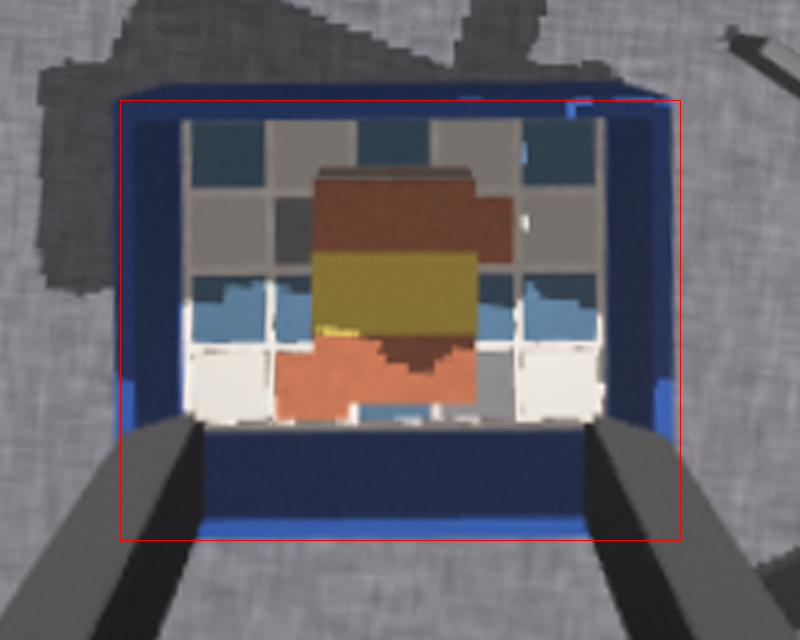

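play_rows(twist=[[0,0,0],[0,0,0],[0,0,0],[0,0,0],[0,0,0],[0,0,0],[0,0,0],[0,0,0]], travel=[[0.05,-0.69,0],[0.05,-0.69,0],[0,0,0],[0,0,-0.4],[0,0,-0.4],[0,0,-0.4],[0,0,0],[0,0,0]], grip=[0.15,0.15,0.15,0.15,0.15,0.15,0.15,0.15])

```text
time_s: 10.05
ee_pos: [0.4385, -0.1625, 0.0948]
eef_rot: [-1.57, 0.0, 0.09]
force: [-0.3, -0.1, 0.9]
grip_width: 0.0398
```

```bash
python3 - <<'E'
from h import *
c=ctrl.camera("wrist"); save(c,"w4.png"); o=ctrl.get_obs();print(o["ee_pos"],o["time_s"],o["grip_width"])
E
```

```text
[ 0.43888147 -0.16273044  0.09527283] 10.1 0.04004216145259942
```

View pics/w4.png

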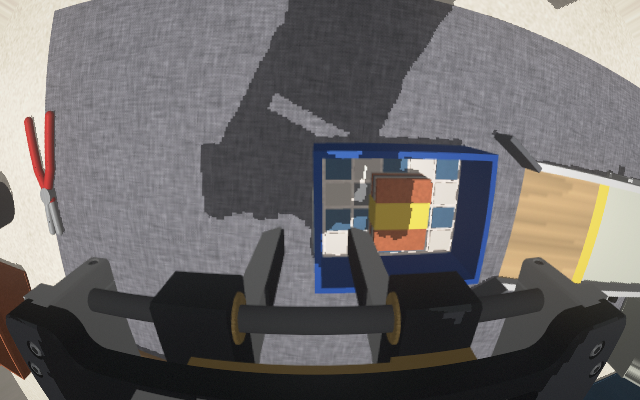

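play_rows(twist=[[0,0,0],[0,0,0],[0,0,0],[0,0,0],[0,0,0],[0,0,0],[0,0,0],[0,0,0]], travel=[[0,0,-0.3],[0,0,-0.3],[0,0,-0.3],[0,0,0],[0,0,0],[0,0,0],[0,0,0],[0,0,0]], grip=[0.15,0.15,0.15,0.9,0.9,0.9,0.9,0.9], force=25)

```text
time_s: 10.9
ee_pos: [0.4388, -0.1627, 0.05]
eef_rot: [-1.571, -0.001, 0.089]
force: [-0.6, 6.7, 4.8]
grip_width: 0.006
```

play_rows(twist=[[0,0,-0.01],[0,0,-0.01],[0,0,-0.01],[0,0,-0.01],[0,0,-0.01],[0,0,-0.003],[0,0,0],[0,0,0]], travel=[[0.04,0,0],[0.04,0,0],[0.04,0,0],[0.04,0,0],[0.04,0,0],[0,0,0],[0,0,0],[0,0,0]], grip=[0.9,0.9,0.9,0.9,0.9,0.9,0.9,0.9])

```text
time_s: 11.7
ee_pos: [0.4486, -0.163, 0.0499]
eef_rot: [-1.571, 0.0, 0.007]
force: [-3.4, 0.5, 5.7]
grip_width: 0.0052
```

```bash
python3 - <<'E'
from rect import *
c=ctrl.camera("wrist"); save(c,"w5.png"); o=ctrl.get_obs();print(o["ee_pos"],o["time_s"],o["grip_width"],o["eef_rot"],o["force"])
p=[.448,.048,np.radians(90.5)]
im=rect(c,p,1,-.23,.05,-.1,.1,s=2800,tilt=False,z=.06)
for y in (-63,-55,0,55,63): cv2.line(im,(0,int((100-y)*2.8)),(780,int((100-y)*2.8)),(255,0,0),1)
cv2.imwrite("pics/r5.png",im[:,:,::-1])
E
```

```text
[ 0.44852561 -0.16293319  0.04985905] 11.75 0.005355061974721191 [-1.57104943e+00  1.39342547e-04  6.60417330e-03] [-2.13071212  0.87414036  4.8013543 ]
```

View pics/r5.png

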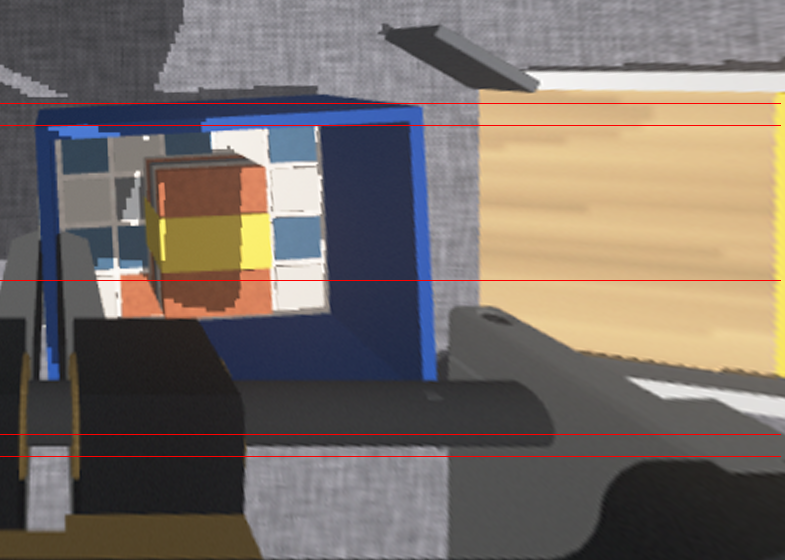

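The rectified view shows the tote's long edge still about 2.5° askew, because the grip slipped while turning. I'll turn a little more.

play_rows(twist=[[0,0,-0.01],[0,0,-0.01],[0,0,-0.01],[0,0,0],[0,0,0]], travel=[[0.02,0,0],[0.02,0,0],[0,0,0],[0,0,0],[0,0,0]], grip=[0.9,0.9,0.9,0.9,0.9], force=40)

```text
time_s: 12.25
ee_pos: [0.4505, -0.163, 0.0499]
eef_rot: [-1.571, 0.0, -0.041]
force: [-3.2, 0.6, 5.9]
grip_width: 0.0053
```

```bash
python3 - <<'E'
from rect import *
o=ctrl.get_obs();print(o["ee_pos"],o["time_s"],o["grip_width"],o["eef_rot"],o["force"])
p=[.448,.048,np.radians(90.5)]
c=ctrl.camera("wrist")
im=rect(c,p,1,-.23,.05,-.1,.1,s=2800,tilt=False,z=.06)
for y in (-63,-55,0,55,63): cv2.line(im,(0,int((100-y)*2.8)),(780,int((100-y)*2.8)),(255,0,0),1)
cv2.imwrite("pics/r6.png",im[:,:,::-1])
E
```

```text
[ 0.45051616 -0.16295767  0.04988623] 12.25 0.005340370026368086 [-1.57111526e+00  1.17045820e-04 -4.05627432e-02] [-3.24799708  0.59051026  5.9265207 ]
```

View pics/r6.png

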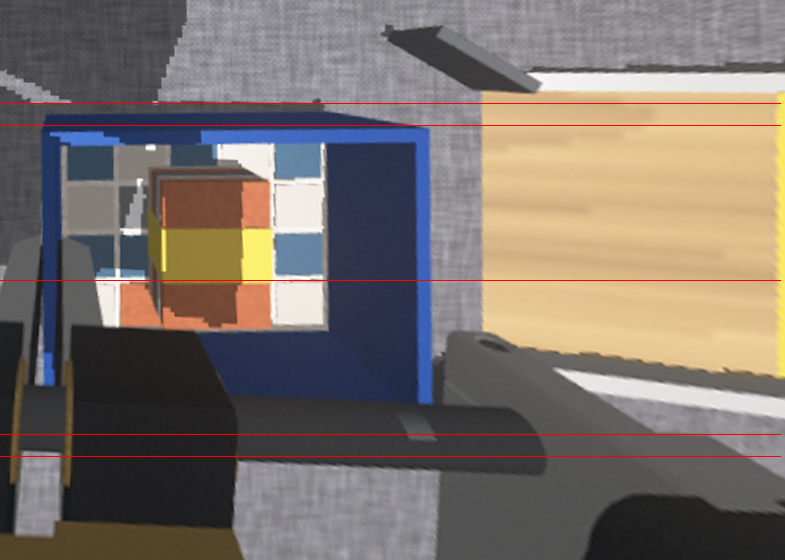

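play_rows(twist=[[0,0,0],[0,0,0],[0,0,0],[0,0,0],[0,0,0],[0,0,0],[0,0,0],[0,0,0],[0,0,0],[0,0,0],[0,0,0],[0,0,0]], travel=[[0,0.05,0],[0,0.1,0],[0,0.1,0],[-0.01,0.1,0],[0,0.1,0],[0,0.1,0],[0,0.1,0],[-0.01,0.1,0],[0,0.1,0],[0,0.1,0],[0,0.05,0],[0,0,0]], grip=[0.9,0.9,0.9,0.9,0.9,0.9,0.9,0.9,0.9,0.9,0.9,0.9])

```text
time_s: 13.5
ee_pos: [0.45, -0.1128, 0.0499]
eef_rot: [-1.571, -0.001, -0.041]
force: [0.2, -1.1, 6.2]
grip_width: 0.0051
```

```bash
python3 - <<'E'
from rect import *
o=ctrl.get_obs();print(o["ee_pos"],o["time_s"],o["grip_width"],o["eef_rot"],o["force"])
p=[.448,.048,np.radians(90.5)]
c=ctrl.camera("wrist")
im=rect(c,p,1,-.18,.1,-.1,.1,s=2800,tilt=False,z=.06)
for y in (-63,-55,0,55,63): cv2.line(im,(0,int((100-y)*2.8)),(780,int((100-y)*2.8)),(255,0,0),1)
cv2.imwrite("pics/r7.png",im[:,:,::-1])
E
```

```text
[ 0.45002906 -0.11278268  0.04988172] 13.5 0.0050980456139035 [-1.57104194e+00 -1.24494469e-03 -4.09198411e-02] [ 0.23011871 -1.10128153  6.24418044]
```

View pics/r7.png

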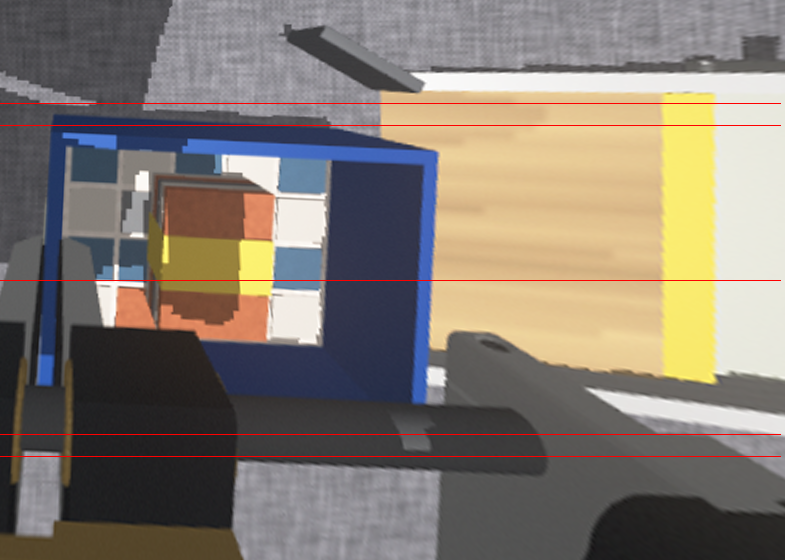

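The drag turned the tote into line with the pads, about 3° clockwise. I'll turn the tool to the ramp's heading and drag back a little so the tote aligns.

play_rows(twist=[[0,0,0.01],[0,0,0.01],[0,0,0.012],[0,0,0],[0,0,0],[0,0,0],[0,0,0],[0,0,0],[0,0,0]], travel=[[0,0,0],[0,0,0],[0,0,0],[0,-0.1,0],[0,-0.1,0],[0,-0.1,0],[0,-0.1,0],[0,-0.1,0],[0,0,0]], grip=[0.9,0.9,0.9,0.9,0.9,0.9,0.9,0.9,0.9])

```text
time_s: 14.45
ee_pos: [0.4499, -0.1376, 0.0498]
eef_rot: [-1.57, -0.001, 0.009]
force: [-0.2, 1.9, 8.0]
grip_width: 0.0048
```

```bash
cat > rv.py <<'E'
from rect import *
import sys
o=ctrl.get_obs();print(o["ee_pos"].round(4),o["time_s"],o["grip_width"],o["eef_rot"].round(3),o["force"].round(1))
p=[.448,.048,np.radians(90.5)]
c=ctrl.camera("wrist")
im=rect(c,p,1,-.18,.1,-.1,.1,s=2800,tilt=False,z=.06)
for y in (-63,-55,0,55,63): cv2.line(im,(0,int((100-y)*2.8)),(780,int((100-y)*2.8)),(255,0,0),1)
cv2.imwrite("pics/"+sys.argv[1],im[:,:,::-1])
E
python3 rv.py r8.png
```

```text
[ 0.4499 -0.1376  0.0498] 14.45 0.004775925525083995 [-1.57e+00 -1.00e-03  9.00e-03] [-0.2  1.9  8. ]
```

View pics/r8.png

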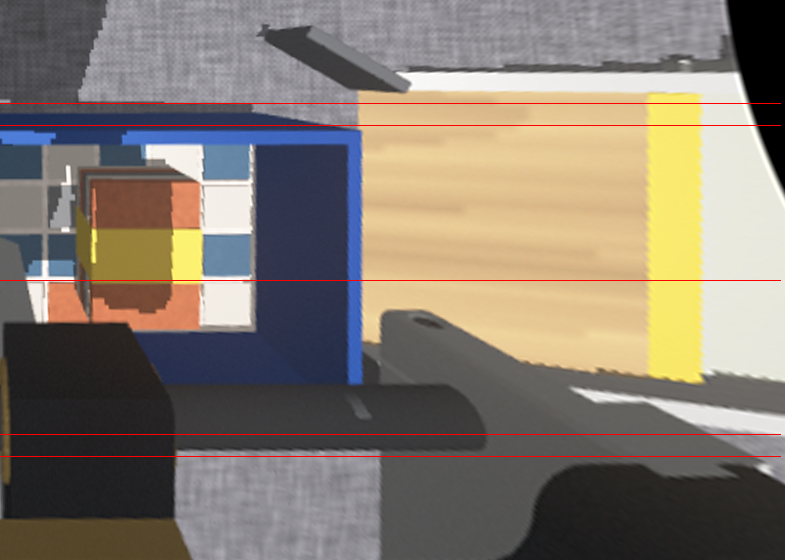

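play_rows(twist=[[0,0,0],[0,0,0],[0,0,0],[0,0,0],[0,0,0],[0,0,0],[0,0,0],[0,0,0],[0,0,0]], travel=[[-0.015,0.1,0],[-0.015,0.1,0],[0,0.1,0],[0,0.1,0],[0,0.1,0],[0,0.1,0],[0,0.1,0],[0,0,0],[0,0,0]], grip=[0.9,0.9,0.9,0.9,0.9,0.9,0.9,0.9,0.15])

```text
time_s: 15.4
ee_pos: [0.448, -0.1026, 0.0494]
eef_rot: [-1.57, 0.0, 0.009]
force: [1.3, -0.7, -0.8]
grip_width: 0.0097
```

play_rows(twist=[[0,0,0],[0,0,0],[0,0,0],[0,0,0],[0,0,0],[0,0,0]], travel=[[0,0,0],[0,0,0],[0,0,0.3],[0,0,0.4],[0,0,0.4],[0,0,0]], grip=[0.15,0.15,0.15,0.15,0.15,0.15])

```text
time_s: 16.0
ee_pos: [0.449, -0.1032, 0.1063]
eef_rot: [-1.572, -0.003, 0.009]
force: [-0.3, 0.3, 0.4]
grip_width: 0.0399
```

```bash
python3 rv.py r9.png
```

```text
[ 0.449  -0.1032  0.1063] 16.0 0.03987290388925113 [-1.572 -0.003  0.009] [-0.3  0.3  0.4]
```

View pics/r9.png

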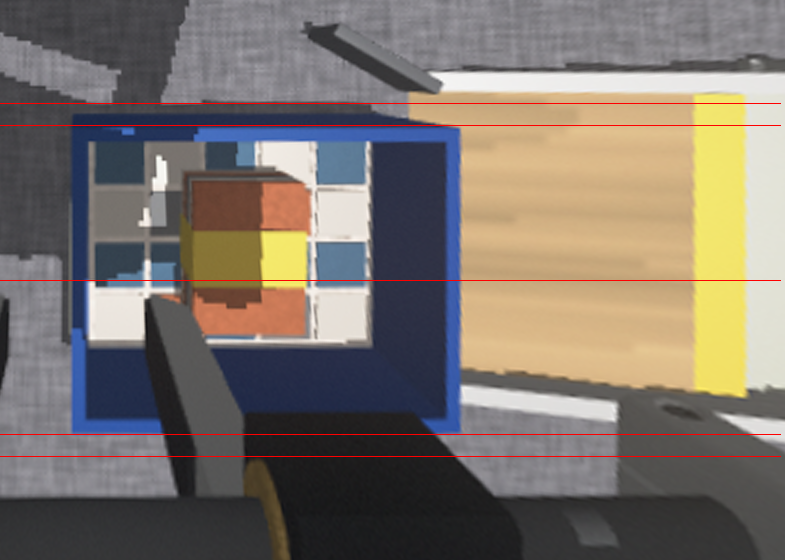

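The tote is square and centred: its edges are at deck y = ±54.3 mm and its front is 16 mm before the foot. Next I'll lift, back off and turn the jaws across.

play_rows(twist=[[0,0,0],[0,0,-0.091],[0,0,-0.091],[0,0,-0.091],[0,0,-0.091],[0,0,-0.091],[0,0,-0.091],[0,0,-0.091],[0,0,-0.091],[0,0,-0.091],[0,0,-0.091],[0,0,-0.09]], travel=[[0,0,0.4],[0,0,0.4],[0,-0.2,0.4],[0,-0.2,0],[0,-0.2,0],[0,-0.2,0],[0,-0.2,0],[0,-0.2,0],[0,-0.2,0],[0,-0.2,0],[0,-0.2,0],[0,0,0]], grip=[0.15,0.15,-0.5,-0.5,-0.5,-0.5,-0.5,-0.5,-0.5,-0.5,-0.5,-0.5])

```text
time_s: 17.25
ee_pos: [0.4477, -0.1936, 0.163]
eef_rot: [-1.572, 0.001, -1.568]
force: [0.1, 0.3, -0.4]
grip_width: 0.0706
```

play_rows(twist=[[0.09,0,0],[0.09,0,0],[0.09,0,0],[0.008,0,0],[0,0,0]], travel=[[0,0,0],[0,0,0],[0,0,0],[0,0,0],[0,0,0]], grip=[-0.5,-0.5,-0.5,-0.5,-0.5])

```text
time_s: 17.75
ee_pos: [0.4476, -0.1932, 0.1629]
eef_rot: [-1.569, 0.436, -1.563]
force: [-0.5, 1.3, 0.9]
grip_width: 0.0707
```

```bash
python3 - <<'E'
from h import *
from scipy.spatial.transform import Rotation as R
o=ctrl.get_obs(); print(o["ee_pos"],o["eef_rot"],o["qpos"].round(2),o["grip_width"],o["force"])
print(R.from_euler("xyz",o["eef_rot"]).as_matrix().round(4))
E
```

```text
[ 0.44761368 -0.1931917   0.16294171] [-1.56913903  0.43569529 -1.56314414] [-0.66  0.35  1.63  0.34  1.44 -0.76] 0.07072329208995237 [-0.53663614  1.26524986  0.91262005]
[[ 0.0069 -0.0016  1.    ]
 [-0.9066  0.422   0.007 ]
 [-0.422  -0.9066  0.0015]]
```

play_rows(twist=[[0,0,0],[0,0,0],[0,0,0],[0,0,0],[0,0,0],[0,0,0],[0,0,0],[0,0,0],[0,0,0],[0,0,0]], travel=[[0.04,0,-0.3],[0,0,-0.4],[0,0,-0.4],[0,0,-0.4],[0,0,-0.4],[0,0,-0.4],[0,0,-0.38],[0,0.4,0],[0,0.4,0],[0,0,0]], grip=[-0.5,-0.5,-0.5,-0.5,-0.5,-0.5,-0.5,-0.5,-0.5,-0.5])

```text
time_s: 18.75
ee_pos: [0.4496, -0.1504, 0.0297]
eef_rot: [-1.568, 0.436, -1.558]
force: [-0.7, -0.8, -0.2]
grip_width: 0.0705
```

play_rows(twist=[[0,0,0],[0,0,0],[0,0,0],[0,0,0],[0,0,0],[0,0,0],[0,0,0],[0,0,0]], travel=[[0,0.12,0],[0,0.12,0],[0,0.12,0],[0,0.12,0],[0,0.08,0],[0,0.08,0],[0,0.08,0],[0,0.08,0]], grip=[-0.5,-0.5,-0.5,-0.5,-0.5,-0.5,-0.5,-0.5])

```text
time_s: 19.55
ee_pos: [0.4502, -0.113, 0.0305]
eef_rot: [-1.566, 0.436, -1.561]
force: [0.2, -4.1, 0.3]
grip_width: 0.0707
```

```bash
python3 - <<'E'
from h import *
c=ctrl.camera("wrist"); save(c,"w10.png"); o=ctrl.get_obs();print(o["ee_pos"],o["force"],o["time_s"])
E
```

```text
[ 0.45015922 -0.1125141   0.03047999] [ 0.49388784 -1.80263793 -0.37978748] 19.6
```

View pics/w10.png

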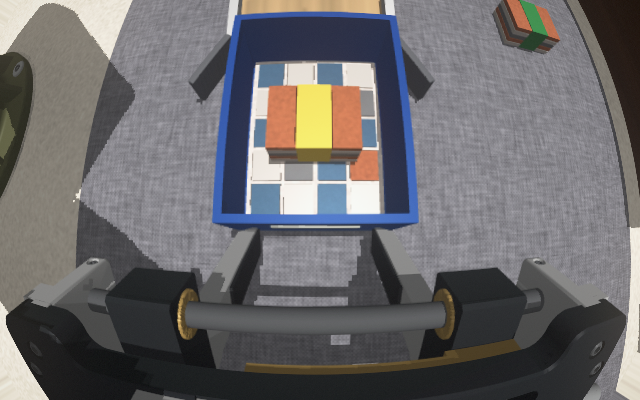

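play_rows(twist=[[0,0,0],[0,0,0],[0,0,0],[0,0,0],[0,0,0],[0,0,0],[0,0,0],[0,0,0]], travel=[[0,0.08,0],[0,0.08,0],[0,0.08,0],[0,0.08,0],[0,0.08,0],[0,0.08,0],[0,0.08,0],[0,0.08,0]], grip=[-0.5,-0.5,-0.5,-0.5,-0.5,-0.5,-0.5,-0.5])

```text
time_s: 20.4
ee_pos: [0.4501, -0.0805, 0.0304]
eef_rot: [-1.567, 0.437, -1.561]
force: [-0.0, -4.6, -0.4]
grip_width: 0.0704
```

play_rows(twist=[[0,0,0],[0,0,0],[0,0,0],[0,0,0],[0,0,0],[0,0,0],[0,0,0],[0,0,0]], travel=[[0,0.08,0],[0,0.08,0],[0,0.08,0],[0,0.08,0],[0,0.08,0],[0,0.08,0],[0,0.08,0],[0,0.08,0]], grip=[-0.5,-0.5,-0.5,-0.5,-0.5,-0.5,-0.5,-0.5])

```text
time_s: 21.2
ee_pos: [0.45, -0.0485, 0.0304]
eef_rot: [-1.567, 0.437, -1.561]
force: [0.3, -3.4, -2.3]
grip_width: 0.0705
```

```bash
python3 - <<'E'
from h import *
c=ctrl.camera("wrist"); save(c,"w11.png"); o=ctrl.get_obs();print(o["ee_pos"],o["force"],o["moment"],o["time_s"])
E
```

```text
[ 0.44994305 -0.04802748  0.03039329] [ 0.67594243 -2.00274301 -0.67658954] [-0.77761153 -0.02125199 -0.00859746] 21.25
```

View pics/w11.png

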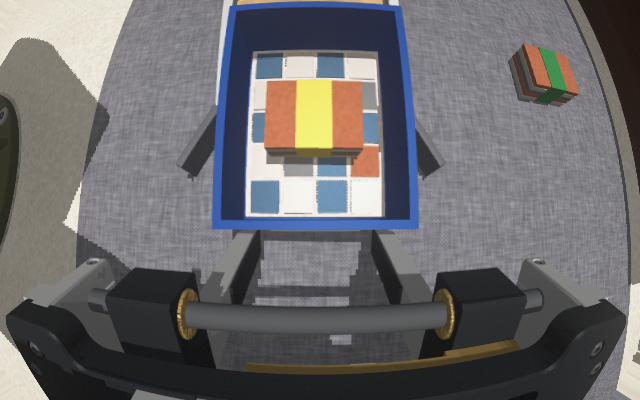

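The tote is entering straight and centred at 2–5 N. I'll keep pushing.

play_rows(twist=[[0,0,0],[0,0,0],[0,0,0],[0,0,0],[0,0,0],[0,0,0],[0,0,0],[0,0,0],[0,0,0],[0,0,0]], travel=[[-0.002,0.08,0],[-0.002,0.08,0],[-0.002,0.08,0],[-0.002,0.08,0],[-0.002,0.08,0],[-0.002,0.08,0],[-0.002,0.08,0],[-0.002,0.08,0],[-0.002,0.08,0],[-0.002,0.08,0]], grip=[-0.5,-0.5,-0.5,-0.5,-0.5,-0.5,-0.5,-0.5,-0.5,-0.5])

```text
time_s: 22.25
ee_pos: [0.449, -0.0085, 0.0304]
eef_rot: [-1.567, 0.437, -1.561]
force: [1.0, -3.3, -3.4]
grip_width: 0.0706
```

play_rows(twist=[[0,0,0],[0,0,0],[0,0,0],[0,0,0],[0,0,0],[0,0,0],[0,0,0],[0,0,0],[0,0,0],[0,0,0]], travel=[[-0.001,0.08,0],[-0.001,0.08,0],[-0.001,0.08,0],[-0.001,0.08,0],[-0.001,0.08,0],[-0.001,0.08,0],[-0.001,0.08,0.005],[-0.001,0.08,0.01],[-0.001,0.08,0.015],[-0.001,0.08,0.02]], grip=[-0.5,-0.5,-0.5,-0.5,-0.5,-0.5,-0.5,-0.5,-0.5,-0.5])

```text
time_s: 23.25
ee_pos: [0.4486, 0.0314, 0.033]
eef_rot: [-1.566, 0.437, -1.561]
force: [-1.0, -3.6, -1.9]
grip_width: 0.0703
```

```bash
python3 - <<'E'
from h import *
c=ctrl.camera("wrist"); save(c,"w12.png"); o=ctrl.get_obs();print(o["ee_pos"],o["force"],o["moment"],o["time_s"])
c=ctrl.camera("scene"); save(c,"s12.png")
a=c["img"][110:290,250:490,::-1]; cv2.imwrite("pics/s12c.png",cv2.resize(a,None,fx=3,fy=3,interpolation=cv2.INTER_CUBIC))
E
```

```text
[0.44858008 0.03182821 0.03319122] [ 0.6061055  -1.83942538 -1.43786174] [-0.70786186  0.08986748  0.0274672 ] 23.3
```

View pics/w12.png

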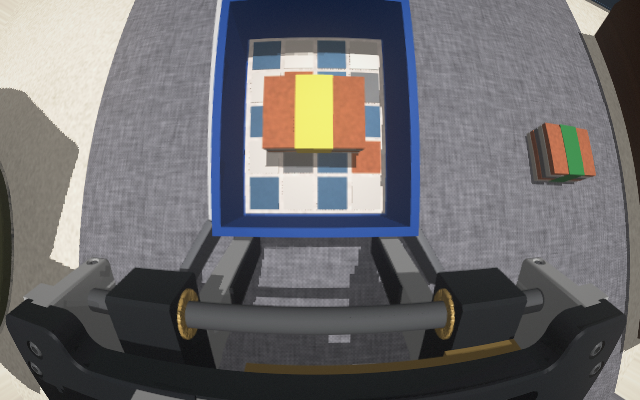

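View pics/s12c.png

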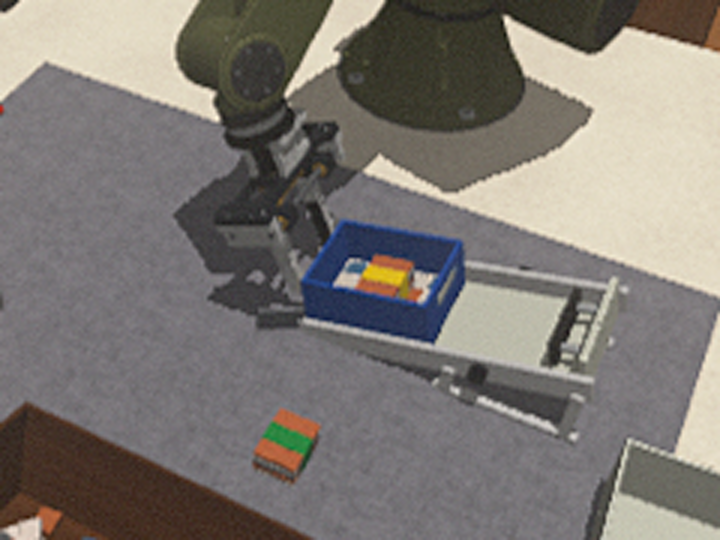

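play_rows(twist=[[0,0,0],[0,0,0],[0,0,0],[0,0,0],[0,0,0],[0,0,0],[0,0,0],[0,0,0],[0,0,0],[0,0,0],[0,0,0],[0,0,0]], travel=[[-0.001,0.08,0.02],[-0.001,0.08,0.02],[-0.001,0.08,0.02],[-0.001,0.08,0.02],[-0.001,0.08,0.02],[-0.001,0.08,0.02],[-0.001,0.08,0.02],[-0.001,0.08,0.02],[-0.001,0.08,0.02],[-0.001,0.08,0.02],[-0.001,0.08,0.02],[-0.001,0.08,0.02]], grip=[-0.5,-0.5,-0.5,-0.5,-0.5,-0.5,-0.5,-0.5,-0.5,-0.5,-0.5,-0.5])

```text
time_s: 24.55
ee_pos: [0.448, 0.0794, 0.0451]
eef_rot: [-1.566, 0.437, -1.56]
force: [0.4, -4.6, -0.3]
grip_width: 0.071
```

play_rows(twist=[[0,0,0],[0,0,0],[0,0,0],[0,0,0],[0,0,0],[0,0,0],[0,0,0],[0,0,0],[0,0,0],[0,0,0]], travel=[[-0.001,0.08,0.02],[-0.001,0.08,0.02],[-0.001,0.08,0.02],[-0.001,0.08,0.02],[-0.001,0.08,0.02],[-0.001,0.08,0.02],[-0.001,0.08,0.02],[-0.001,0.08,0.02],[-0.001,0.08,0.02],[-0.001,0.08,0.02]], grip=[-0.5,-0.5,-0.5,-0.5,-0.5,-0.5,-0.5,-0.5,-0.5,-0.5])

```text
time_s: 25.55
ee_pos: [0.4472, 0.1196, 0.0549]
eef_rot: [-1.567, 0.437, -1.561]
force: [0.2, -2.7, -2.9]
grip_width: 0.0708
```

```bash
python3 - <<'E'
from h import *
c=ctrl.camera("wrist"); save(c,"w13.png"); o=ctrl.get_obs();print(o["ee_pos"],o["force"],o["moment"],o["time_s"])
c=ctrl.camera("scene"); save(c,"s13.png")
a=c["img"][150:290,330:490,::-1]; cv2.imwrite("pics/s13c.png",cv2.resize(a,None,fx=4,fy=4,interpolation=cv2.INTER_CUBIC))
E
```

```text
[0.4473023  0.11997026 0.05509504] [-0.92506349 -1.0210382   1.16852722] [-0.49397644  0.08750077  0.01354021] 25.6
```

View pics/w13.png

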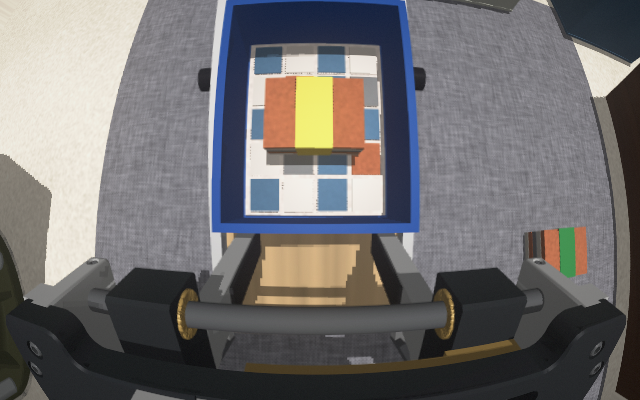

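View pics/s13c.png

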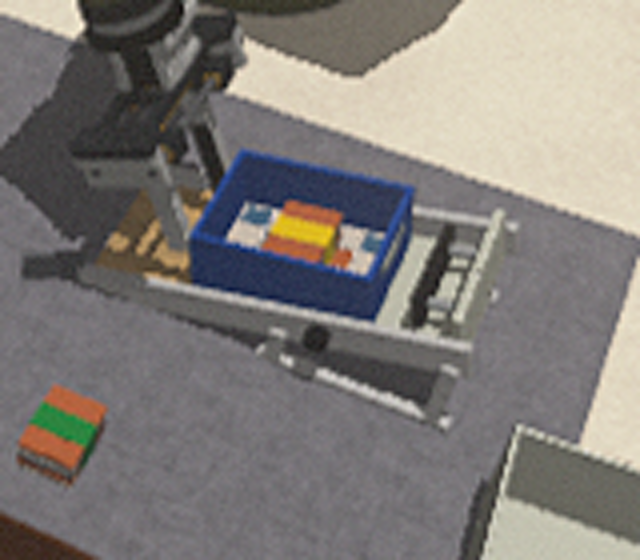

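play_rows(twist=[[0,0,0],[0,0,0],[0,0,0],[0,0,0],[0,0,0],[0,0,0]], travel=[[0,0.06,0.015],[0,0.06,0.015],[0,0.06,0.015],[0,0.06,0.015],[0,0.05,0.012],[0,0.04,0.01]], grip=[-0.5,-0.5,-0.5,-0.5,-0.5,-0.5])

```text
time_s: 26.25
ee_pos: [0.4474, 0.1359, 0.059]
eef_rot: [-1.567, 0.437, -1.56]
force: [0.3, -4.0, -2.8]
grip_width: 0.0708
```

play_rows(twist=[[0,0,0],[0,0,0],[0,0,0]], travel=[[0,0.03,0.007],[0,0.03,0.007],[0,0.03,0.007]], grip=[-0.5,-0.5,-0.5])

```text
time_s: 26.55
ee_pos: [0.4474, 0.1402, 0.0601]
eef_rot: [-1.567, 0.437, -1.561]
force: [0.2, -2.9, -2.3]
grip_width: 0.0706
```

```bash
python3 - <<'E'
from h import *
c=ctrl.camera("wrist"); save(c,"w14.png"); o=ctrl.get_obs();print(o["ee_pos"],o["force"],o["moment"],o["time_s"])
E
```

```text
[0.44746487 0.14034971 0.06014725] [ 0.67567381 -2.06703527 -2.37737955] [-0.95289061  0.0610484   0.0208924 ] 26.6
```

View pics/w14.png

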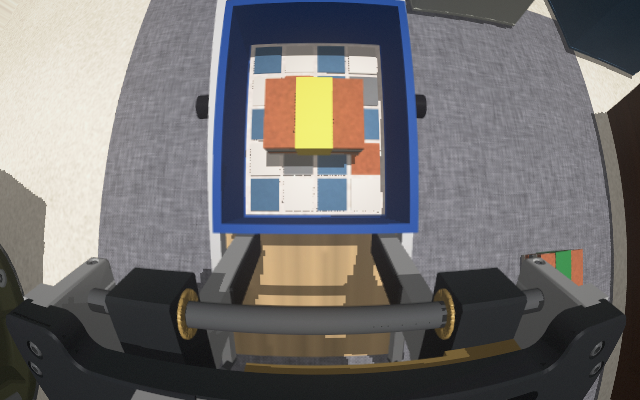

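play_rows(twist=[[0,0,0],[0,0,0],[0,0,0]], travel=[[0,0.03,0.003],[0,0.03,0.003],[0,0.02,0.003]], grip=[-0.5,-0.5,-0.5])

```text
time_s: 26.9
ee_pos: [0.4475, 0.1442, 0.0605]
eef_rot: [-1.567, 0.437, -1.561]
force: [-1.2, -2.7, -2.8]
grip_width: 0.0704
```

play_rows(twist=[[0,0,0],[0,0,0]], travel=[[0,0.02,0.002],[0,0.02,0.002]], grip=[-0.5,-0.5])

```text
time_s: 27.1
ee_pos: [0.4475, 0.1461, 0.0607]
eef_rot: [-1.566, 0.437, -1.561]
force: [0.2, -3.9, -3.4]
grip_width: 0.0705
```

play_rows(twist=[[0,0,0],[0,0,0]], travel=[[0,0.02,0.002],[0,0.02,0.002]], grip=[-0.5,-0.5])

```text
time_s: 27.3
ee_pos: [0.4475, 0.1481, 0.0609]
eef_rot: [-1.566, 0.436, -1.561]
force: [0.4, -4.5, -3.3]
grip_width: 0.0703
```

play_rows(twist=[[0,0,0],[0,0,0]], travel=[[0,0.02,0],[0,0.02,0]], grip=[-0.5,-0.5])

```text
time_s: 27.5
ee_pos: [0.4475, 0.1501, 0.0609]
eef_rot: [-1.566, 0.437, -1.561]
force: [0.5, -5.6, -3.0]
grip_width: 0.0704
```

```bash
python3 - <<'E'
from h import *
o=ctrl.get_obs();print(o["ee_pos"],o["force"],o["moment"],o["time_s"])
for n in ("wrist","scene"):
    c=ctrl.camera(n); save(c,n+"15.png")
a=c["img"][150:290,330:490,::-1]; cv2.imwrite("pics/s15c.png",cv2.resize(a,None,fx=4,fy=4,interpolation=cv2.INTER_CUBIC))
E
```

```text
[0.44751223 0.1500961  0.06092188] [ 0.50294036 -5.58211171 -2.99066691] [-1.42778740e+00 -2.87165728e-04 -3.89546160e-02] 27.5
```

View pics/s15c.png

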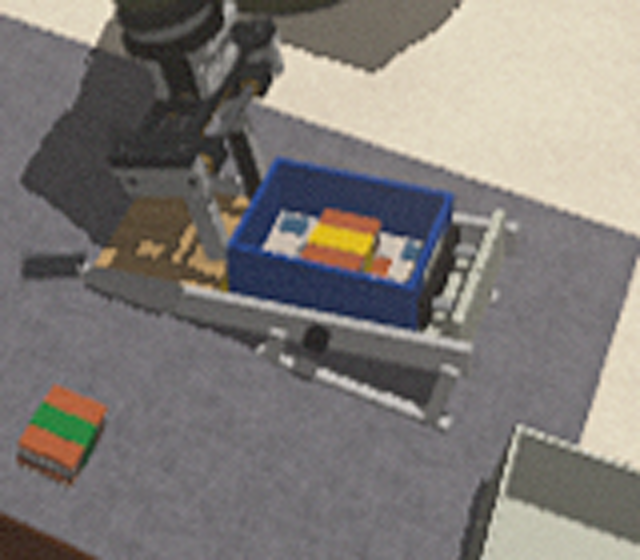

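View pics/wrist15.png

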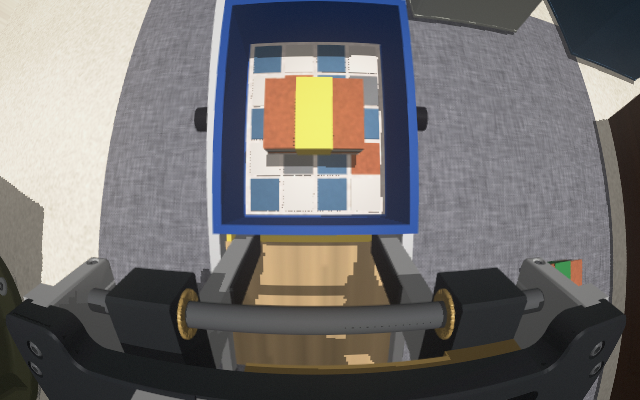

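The front has reached the sprung buffer: force is 5.6 N and rising softly. The lip is emerging behind the rear wall. I'll continue in 1 mm steps, easing down slightly.

play_rows(twist=[[0,0,0],[0,0,0]], travel=[[0,0.02,0],[0,0,-0.01]], grip=[-0.5,-0.5])

```text
time_s: 27.8
ee_pos: [0.4476, 0.1511, 0.0606]
eef_rot: [-1.566, 0.437, -1.56]
force: [-0.3, -5.1, 1.4]
grip_width: 0.0706
```

play_rows(twist=[[0,0,0],[0,0,0]], travel=[[0,0.02,0],[0,0,-0.01]], grip=[-0.5,-0.5])

```text
time_s: 28.0
ee_pos: [0.4478, 0.1519, 0.0604]
eef_rot: [-1.565, 0.436, -1.56]
force: [-1.6, -9.0, 4.9]
grip_width: 0.0702
```

```bash
python3 - <<'E'
from h import *
o=ctrl.get_obs();print(o["ee_pos"],o["force"],o["moment"],o["time_s"])
c=ctrl.camera("wrist"); save(c,"w16.png")
E
```

```text
[0.44782026 0.15189754 0.06035836] [-1.57143105 -8.98481305  4.9271118 ] [-1.39914459  0.33658709  0.17090947] 28.0
```

View pics/w16.png

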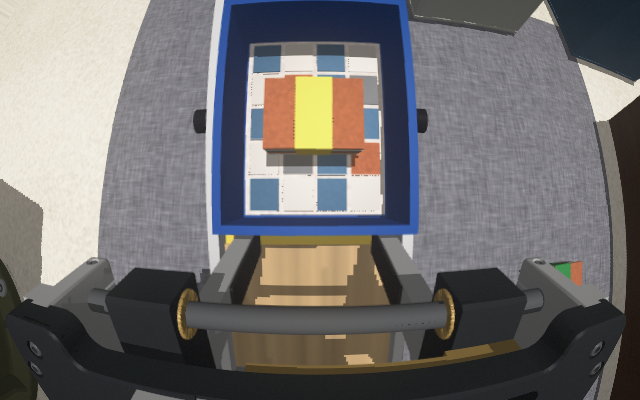

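play_rows(twist=[[0,0,0],[0,0,0]], travel=[[0,0.02,0.002],[0,0,0]], grip=[-0.5,-0.5])

```text
time_s: 28.25
ee_pos: [0.4479, 0.1527, 0.0605]
eef_rot: [-1.565, 0.436, -1.56]
force: [-1.9, -11.2, 4.1]
grip_width: 0.0708
```

```bash
python3 - <<'E'
from rect import *
o=ctrl.get_obs();print(o["ee_pos"],o["force"],o["moment"],o["time_s"])
w=ctrl.camera("wrist"); save(w,"w17.png")
a=w["img"][200:270,200:440,::-1]; cv2.imwrite("pics/w17c.png",cv2.resize(a,None,fx=3.3,fy=3.3,interpolation=cv2.INTER_CUBIC))
c=ctrl.camera("scene"); save(c,"s17.png")
a=c["img"][170:270,370:480,::-1].copy(); a=cv2.resize(a,None,fx=6,fy=6,interpolation=cv2.INTER_CUBIC)
p=[.448,.048,np.radians(90.5)]
def draw(r,z,col):
    P=[d2w(p,r+dx,dy,z+dz) for dx,dy,dz in [(0,-.055,.06),(0,.055,.06),(.14,.055,.06),(.14,-.055,.06),(0,-.055,.06)]]
    q=((proj(c,P)-[370,170]+.5)*6).astype(int)
    cv2.polylines(a,[q],False,col,1)
draw(.123,0,(0,255,0)); draw(.127,-.008,(0,0,255))
cv2.imwrite("pics/s17c.png",a)
E
```

```text
[0.44789663 0.15270263 0.0604586 ] [ -1.92040883 -11.23954353   4.08109381] [-1.8762477   0.30256116  0.18421737] 28.25
```

View pics/s17c.png

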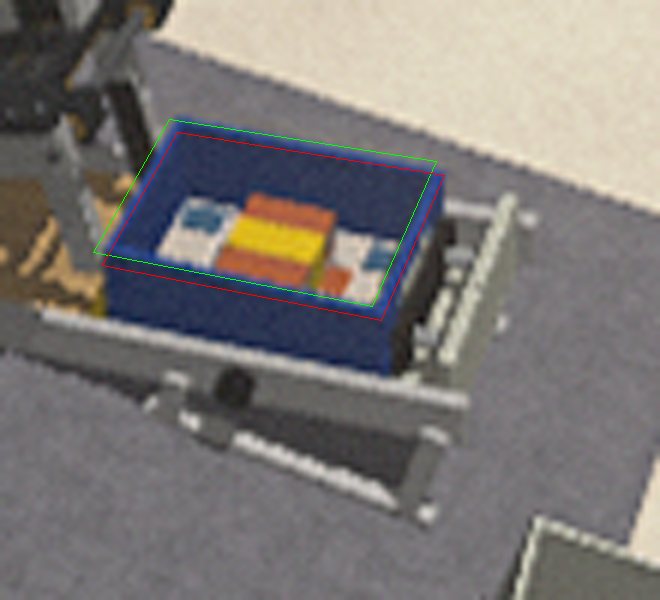

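View pics/w17c.png

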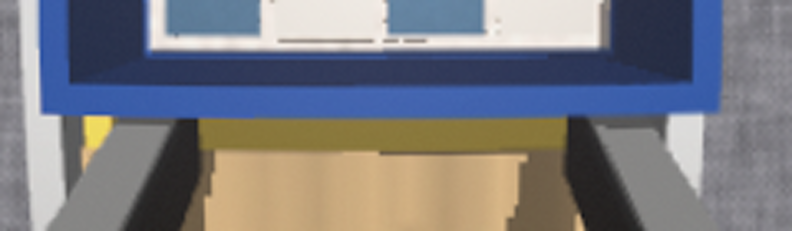

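play_rows(twist=[[0,0,0],[0,0,0]], travel=[[0,0.02,0.003],[0,0,0]], grip=[-0.5,-0.5])

```text
time_s: 28.55
ee_pos: [0.448, 0.1537, 0.0606]
eef_rot: [-1.565, 0.436, -1.56]
force: [-0.7, -11.6, 4.1]
grip_width: 0.0707
```

play_rows(twist=[[0,0,0],[0,0,0]], travel=[[0,0.02,0.003],[0,0,0]], grip=[-0.5,-0.5])

```text
time_s: 28.75
ee_pos: [0.4476, 0.155, 0.0604]
eef_rot: [-1.566, 0.436, -1.561]
force: [0.7, -6.6, -4.1]
grip_width: 0.0703
```

```bash
cat > chk.py <<'E'
from rect import *
import sys
n=sys.argv[1]
o=ctrl.get_obs();print(o["ee_pos"],o["force"],o["moment"],o["time_s"])
w=ctrl.camera("wrist"); save(w,"w%s.png"%n)
a=w["img"][200:270,200:440,::-1]; cv2.imwrite("pics/w%sc.png"%n,cv2.resize(a,None,fx=3.3,fy=3.3,interpolation=cv2.INTER_CUBIC))
c=ctrl.camera("scene")
a=c["img"][170:270,370:480,::-1].copy(); a=cv2.resize(a,None,fx=6,fy=6,interpolation=cv2.INTER_CUBIC)
p=[.448,.048,np.radians(90.5)]
def draw(r,z,col):
    P=[d2w(p,r+dx,dy,z+dz) for dx,dy,dz in [(0,-.055,.06),(0,.055,.06),(.14,.055,.06),(.14,-.055,.06),(0,-.055,.06)]]
    q=((proj(c,P)-[370,170]+.5)*6).astype(int)
    cv2.polylines(a,[q],False,col,1)
draw(.123,0,(0,255,0)); draw(.127,-.008,(0,0,255))
cv2.imwrite("pics/s%sc.png"%n,a)
E
python3 chk.py 18
```

```text
[0.4475668  0.15495498 0.06037415] [ 0.72256132 -6.60886163 -4.12728665] [-1.66709645 -0.08536538 -0.038518  ] 28.75
```

View pics/s18c.png

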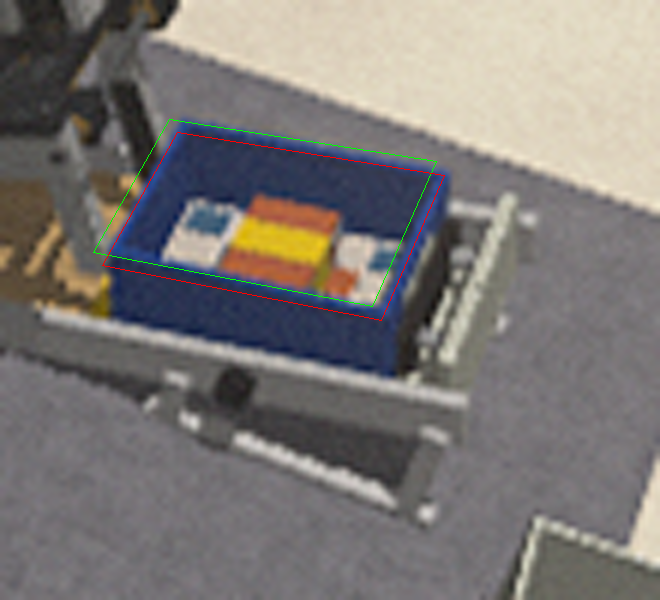

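View pics/w18c.png

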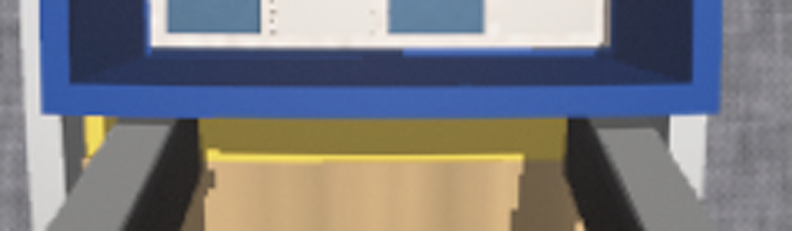

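The vertical force flipped to −4 N, so the rear edge seems to have cleared and is hanging on finger friction. Moving down a little while pressing lightly.

play_rows(twist=[[0,0,0],[0,0,0],[0,0,0],[0,0,0]], travel=[[0,0,-0.03],[0,0,-0.03],[0,0,-0.03],[0,0,0]], grip=[-0.5,-0.5,-0.5,-0.5])

```text
time_s: 29.25
ee_pos: [0.4475, 0.155, 0.0557]
eef_rot: [-1.566, 0.436, -1.561]
force: [0.1, -4.8, -3.0]
grip_width: 0.0709
```

```bash
python3 chk.py 19
```

```text
[0.44752225 0.15495619 0.05567401] [ 0.05903108 -4.80134007 -3.04178601] [-1.53973624 -0.06099179 -0.06307245] 29.25
```

View pics/s19c.png

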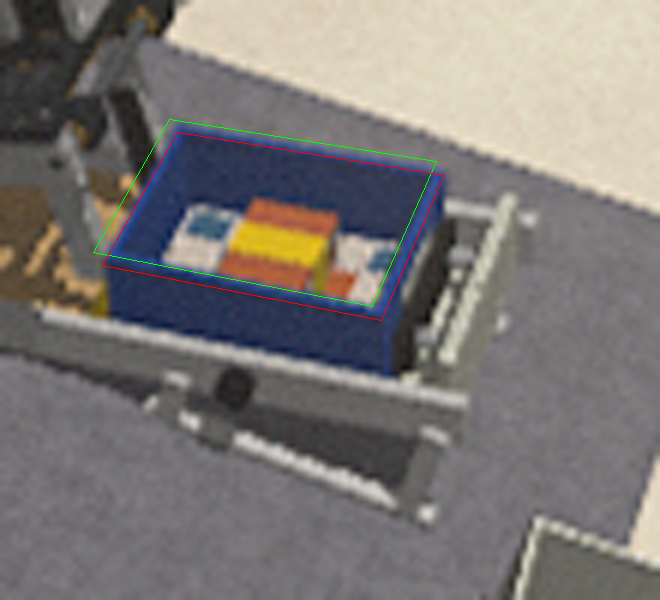

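View pics/w19c.png

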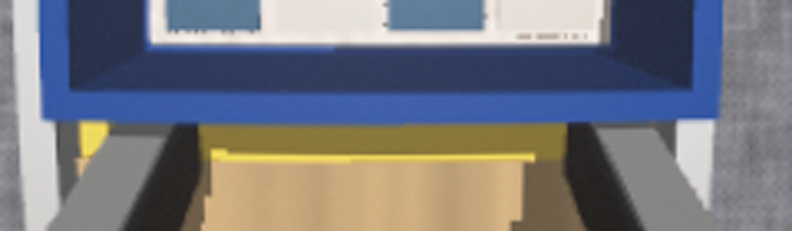

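The rim's width in the wrist view barely changed while the camera came down 4.7 mm, so the rear sank with the fingers and still hangs on them. I'll keep going down.

play_rows(twist=[[0,0,0],[0,0,0],[0,0,0],[0,0,0]], travel=[[0,0.003,-0.03],[0,0.003,-0.03],[0,0.002,-0.03],[0,0,0]], grip=[-0.5,-0.5,-0.5,-0.5])

```text
time_s: 29.75
ee_pos: [0.4478, 0.1555, 0.0516]
eef_rot: [-1.566, 0.437, -1.561]
force: [0.8, -4.6, 0.4]
grip_width: 0.0706
```

```bash
python3 chk.py 20
```

```text
[0.44776516 0.15554435 0.05156611] [ 0.80585706 -4.61225031  0.41397676] [-1.07221413 -0.03964116 -0.02911463] 29.75
```

View pics/s20c.png

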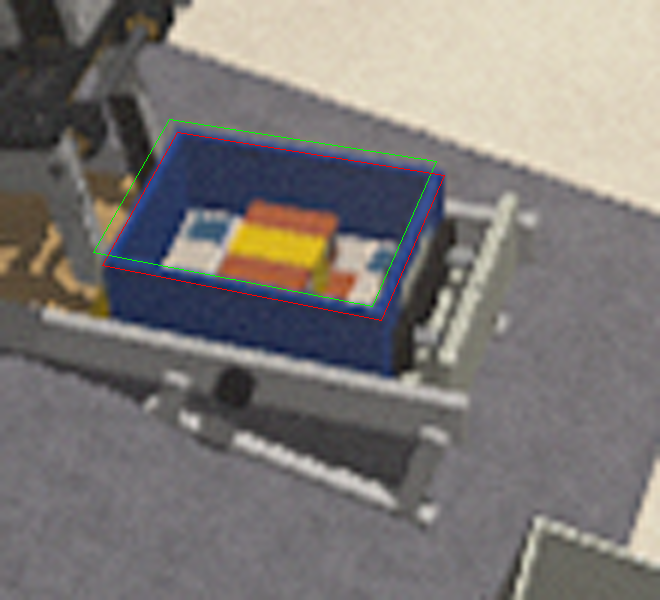

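View pics/w20c.png

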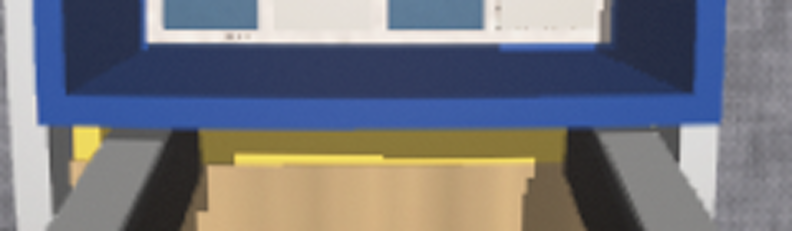

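The rim now matches the seated model (red) and the vertical force is gone. Backing off gently along the slope.

play_rows(twist=[[0,0,0],[0,0,0],[0,0,0],[0,0,0],[0,0,0],[0,0,0]], travel=[[0,-0.02,-0.005],[0,-0.02,-0.005],[0,-0.04,0],[0,-0.06,0],[0,-0.1,0],[0,0,0]], grip=[-0.5,-0.5,-0.5,-0.5,-0.5,-0.5])

```text
time_s: 30.45
ee_pos: [0.4476, 0.143, 0.0509]
eef_rot: [-1.566, 0.437, -1.561]
force: [0.1, -0.2, 0.0]
grip_width: 0.0704
```

```bash
python3 chk.py 21
```

```text
[0.44755904 0.14299376 0.0508611 ] [ 0.09851321 -0.17664829  0.00155753] [-0.21548546  0.06467135  0.03019876] 30.45
```

View pics/s21c.png

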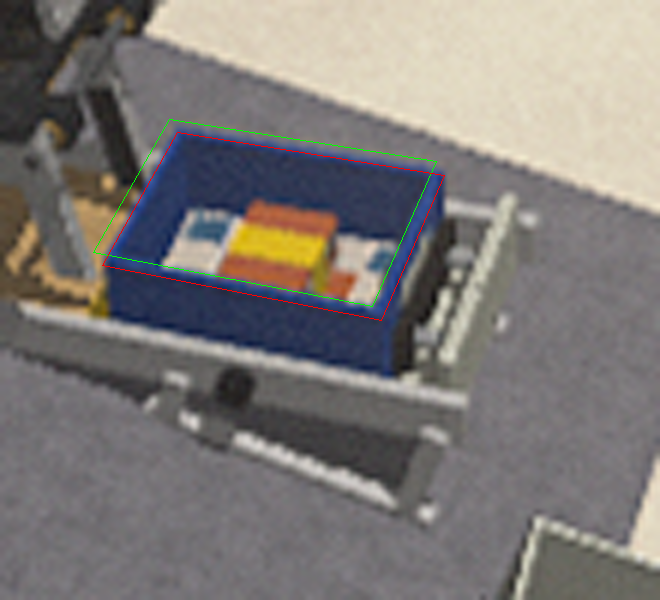

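View pics/w21.png

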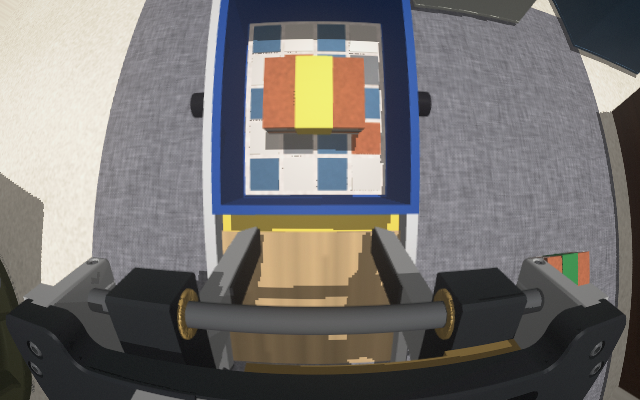

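The tote stays without contact: the force is 0 and there is a gap between fingers and wall. I'll back away and check once more.

play_rows(twist=[[0,0,0],[0,0,0],[0,0,0],[0,0,0],[0,0,0],[0,0,0],[0,0,0],[0,0,0],[0,0,0],[0,0,0],[0,0,0],[0,0,0]], travel=[[0,-0.3,0.1],[0,-0.4,0.2],[0,-0.4,0.3],[0,-0.3,0.5],[0,0,0.5],[0,0,0.5],[0,0,0.5],[0,0,0],[0,0,0],[0,0,0],[0,0,0],[0,0,0]], grip=[-0.5,-0.5,-0.5,-0.5,-0.5,-0.5,-0.5,-0.5,-0.5,-0.5,-0.5,-0.5])

```text
time_s: 31.75
ee_pos: [0.4472, 0.0736, 0.1802]
eef_rot: [-1.568, 0.437, -1.561]
force: [-0.3, -0.3, 0.1]
grip_width: 0.0706
```

```bash
python3 chk.py 22; python3 - <<'E'
from rect import *
w=ctrl.camera("wrist"); p=[.448,.048,np.radians(90.5)]
for n,z in (("a",0),("b",.052)):
    im=rect(w,p,1,.05,.30,-.09,.09,s=3000,z=z)
    for k in range(60,300,10): cv2.line(im,((k-50)*3,0),((k-50)*3,8),(255,0,0),1)
    cv2.imwrite(f"pics/r22{n}.png",im[:,:,::-1])
t=ctrl.camera("top"); save(t,"t22.png")
E
```

```text
[0.44724841 0.07355566 0.18020581] [-0.34618705 -0.27313625  0.10606808] [-0.26302097  0.06020504 -0.03002195] 31.75
```

View pics/s22c.png

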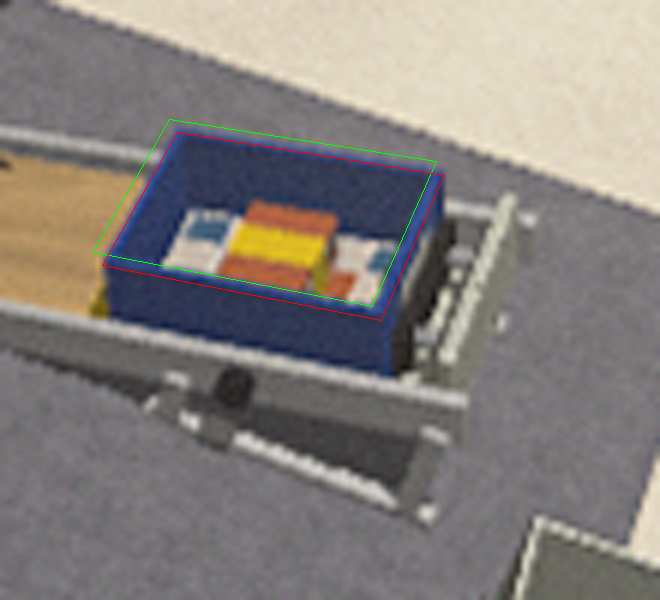

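View pics/r22b.png

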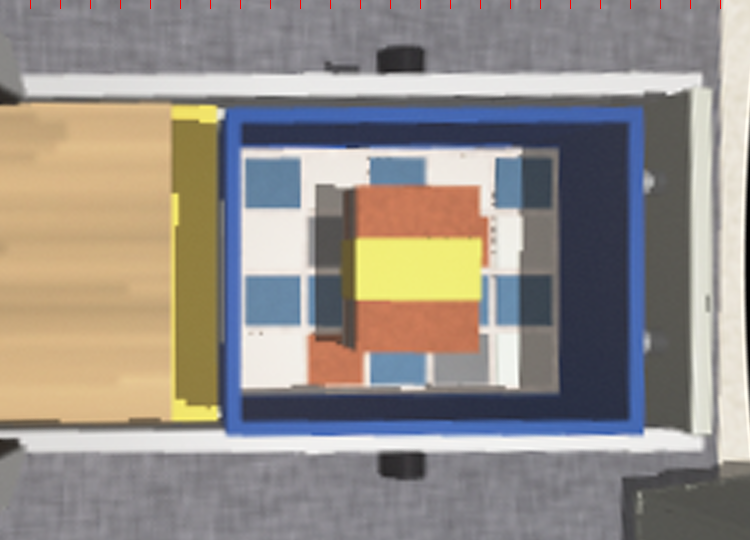

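View pics/r22a.png

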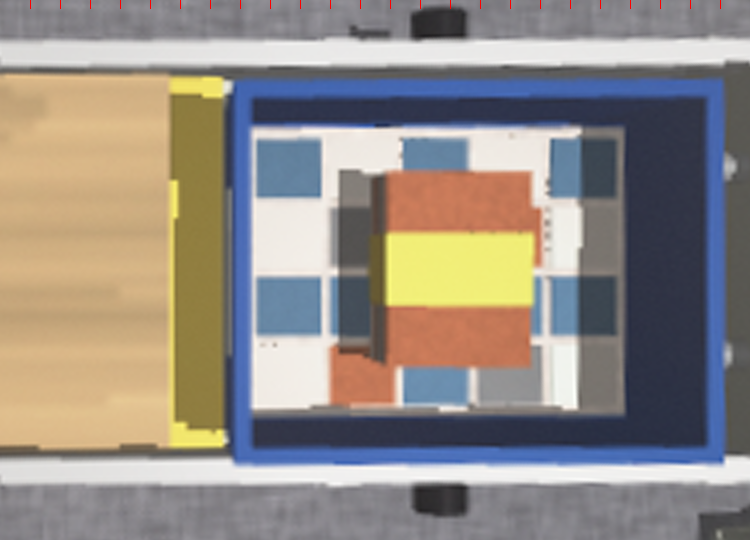

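View pics/t22.png

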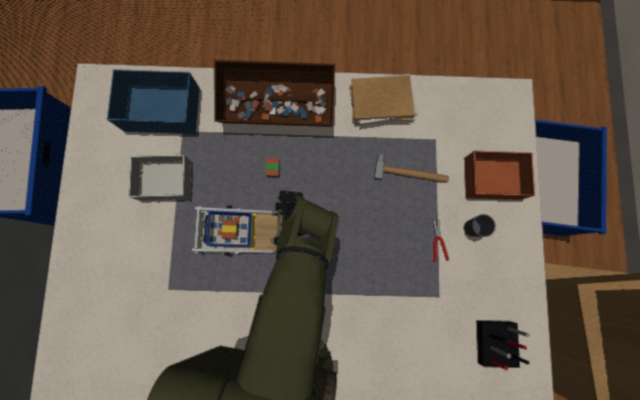

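The whole lip is visible, with a sliver of tray behind it and then the tote wall. At the seated height the rim measures 139 mm, which agrees with the tote being down in the tray. The bundle is inside and nothing is touching. Handing in.

```bash
python3 -c "
from station import ctrl
print(ctrl.hand_in())"
```

```text
the job is handed in; nothing more can be done
None
```

The job is done and handed in at about 32 s. The tote is down behind the yellow lip and stays there by itself, with the yellow-banded bundle inside.

- **Bundle:** I set it in the middle of the tote while the tote was still on the desk. At touch-down the force briefly read about 16 N upwards.
- **Squaring:** I lined the tote up with the ramp by holding its rear wall and sliding it on the desk. It turned about 3° askew once, and I corrected that before pushing.
- **Pushing:** I pushed low on the rear wall with spread, tilted fingers, mostly at 2–5 N. The most I read was about 12 N against the sprung buffer, with no sudden stiff rise. The rear edge hung on the fingers at first, so I moved them down and it dropped behind the lip.

**Last checks:** About a second after backing away, the tote had not moved and the tool force was about zero. The whole lip showed, with a strip of tray behind it, and the rim measured 139 mm at the seated height, where the tote's 140 mm length was expected. The spare, mallet, pliers, tub and cup looked unmoved in the top view. No check failed.

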